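# Put the truffles away and close the pastry tubs

## Task

Take the measuring cup by its handle, pour all its chocolate truffles into the large empty round tub by tipping the cup over it, and set the emptied cup down upright on the bench. Close every tub on the bench with the lid made for it, fully seated (some lids may have no tub out today). Leave the cake board, bottle and mixing bowl alone.

Things in the scene. Friction and masses are not known exactly. Their poses are not given: they have to be found in the camera images.
- cup: Flared steel measuring cup, 0.22 kg, starts upright with the truffles in it: outside diameter 72 mm at the foot, 108 mm at the rim, 60 mm high, wall 3 mm. A straight level round handle, 16 mm thick, sticks out along cup +x, 50 to 168 mm from the axis, its centre line 48 mm above the foot. Tipping it to about 110 degrees from upright empties it. Origin: centre of the foot's underside, z up.
- cup_grip (a point): Point in the middle of the cup's handle, 112 mm from the cup's axis along cup +x and 48 mm above the foot: a place to grip it, across its 16 mm thickness; being round it can be gripped from above or with the fingers leaning to either side.
- truffle1: Chocolate truffle, a firm ball 24 mm in diameter, 12 g, that rolls; starts in the cup. Origin: its centre. May be absent (no reading) in some starts.
- truffle2: Chocolate truffle, a firm ball 24 mm in diameter, 12 g, that rolls; starts in the cup. Origin: its centre. May be absent (no reading) in some starts.
- truffle3: Chocolate truffle, a firm ball 24 mm in diameter, 12 g, that rolls; starts in the cup. Origin: its centre. May be absent (no reading) in some starts.
- truffle4: Chocolate truffle, a firm ball 24 mm in diameter, 12 g, that rolls; starts in the cup. Origin: its centre. May be absent (no reading) in some starts.
- truffle5: Chocolate truffle, a firm ball 24 mm in diameter, 12 g, that rolls; starts in the cup. Origin: its centre. May be absent (no reading) in some starts.
- truffle6: Chocolate truffle, a firm ball 24 mm in diameter, 12 g, that rolls; starts in the cup. Origin: its centre. May be absent (no reading) in some starts.
- truffle7: Chocolate truffle, a firm ball 24 mm in diameter, 12 g, that rolls; starts in the cup. Origin: its centre. May be absent (no reading) in some starts.
- tub_big: Large round stainless tub, the only empty one, always present: outside diameter 116 mm, height 70 mm, wall and floor 4 mm, open top. Loose, 0.45 kg. Origin: centre of its underside, z up.
- tub_small: Small round stainless tub with hazelnuts in it (filled to 42 mm): outside diameter 84 mm, height 60 mm, wall 4 mm, open top. Loose, 0.45 kg. Origin: centre of its underside, z up. May be absent (no reading) in some starts.
- tub_square: Square stainless tub with sugar cubes in it (filled to 42 mm): 96 x 96 mm outside, height 60 mm, wall 4 mm, open top, sides along its x and y. Loose, 0.45 kg. Origin: centre of its underside, z up. May be absent (no reading) in some starts.
- tub_oblong: Oblong stainless tub with dried berries in it (filled to 35 mm): 140 mm (its x) by 86 mm (its y) outside, height 55 mm, wall 4 mm, open top. Loose, 0.45 kg. Origin: centre of its underside, z up. May be absent (no reading) in some starts.
- lid_big: Loose lid, 0.1 to 0.2 kg: round 124 mm steel plate 4 mm thick, a plug under it 8 mm deep (round, 100 mm; 4 mm play all round in the mouth), a round black knob 24 mm in diameter, 30 mm high on top. Origin: centre of the plug's underside, z up; plate top 12 mm, top of grip 42 mm above it. Belongs on the large round tub; seated, its origin is 62 mm above that tub's origin.
- lid_small: Loose lid, 0.1 to 0.2 kg: round 92 mm steel plate 4 mm thick, a plug under it 8 mm deep (round, 68 mm; 4 mm play all round in the mouth), a round black knob 24 mm in diameter, 30 mm high on top. Origin: centre of the plug's underside, z up; plate top 12 mm, top of grip 42 mm above it. Belongs on the small round tub; seated, its origin is 52 mm above that tub's origin.
- lid_square: Loose lid, 0.1 to 0.2 kg: square 104 mm steel plate 4 mm thick, a plug under it 8 mm deep (square, 80 mm; 4 mm play all round in the mouth), a black bar grip 60 mm along x, 16 mm wide, 30 mm high on top. Origin: centre of the plug's underside, z up; plate top 12 mm, top of grip 42 mm above it. Belongs on the square tub, turned square with it (any quarter turn); seated, its origin is 52 mm above that tub's origin.
- lid_oblong: Loose lid, 0.1 to 0.2 kg: 148 (x) x 94 mm (y) steel plate 4 mm thick, a plug under it 8 mm deep (124 x 70 mm; 4 mm play all round in the mouth), a black bar grip 60 mm along x, 16 mm wide, 30 mm high on top. Origin: centre of the plug's underside, z up; plate top 12 mm, top of grip 42 mm above it. Belongs on the oblong tub, long side along long side; seated, its origin is 47 mm above that tub's origin.
- cake_board: Wooden board 100 x 360 mm with three small layered cakes (52 mm high), fixed, beyond the work. Leave alone. Origin: centre of its underside.
- bottle: Amber bottle, 56 mm in diameter, 150 mm high, to the right of the work. Leave alone. Origin: centre of its underside.
- bowl: Small steel mixing bowl, 140 mm in diameter, 60 mm high, to the left of the work. Leave alone. Origin: centre of its underside.

How it is judged (in metres and radians):
On the way, in this order (a step that is already met when the one before it is completed fails the run):
1. the cup, held by the fingers, is tipped over the large round tub (angle between cup's own z axis and vertical above 0.8 rad and horizontal distance between cup and tub_big below 0.16 m and height (world z) of cup above 0.06 m and contact force between the fingers and cup above 0.5 N).
2. all the truffles are in the large round tub (horizontal distance between each of truffle1, truffle2, truffle3, truffle4, truffle5, truffle6, truffle7 and tub_big below 0.056 m and z of each of truffle1, truffle2, truffle3, truffle4, truffle5, truffle6, truffle7 in the frame of tub_big below 0.066 m), for 0.3 s.
At the end, for the whole second after the job is handed in: All truffles are inside the large round tub (below its rim). Every tub present stands upright on the bench with its own lid on: centred within 10 mm, plate down on the rim within 3 mm, level within 4 degrees, at rest. The cup stands upright (within 6 degrees) on the bench, at rest (all of step 2 and horizontal distance between lid_big and tub_big below 0.01 m and z of lid_big in the frame of tub_big between 0.058 and 0.065 m and angle between each of lid_big, tub_big, lid_small, tub_small, lid_square, tub_square, lid_oblong, tub_oblong's own z axis and vertical below 0.07 rad and height (world z) of each of tub_big, tub_small, tub_square, tub_oblong, cup below 0.008 m and linear speed of each of lid_big, lid_small, lid_square, lid_oblong, cup below 0.02 m/s and horizontal distance between lid_small and tub_small below 0.01 m and z of lid_small in the frame of tub_small between 0.048 and 0.055 m and horizontal distance between lid_square and tub_square below 0.01 m and z of lid_square in the frame of tub_square between 0.048 and 0.055 m and horizontal distance between lid_oblong and tub_oblong below 0.01 m and z of lid_oblong in the frame of tub_oblong between 0.043 and 0.05 m and angle between cup's own z axis and vertical below 0.1 rad); the robot touches nothing.
It fails at once if the bottle or the mixing bowl is moved more than 25 mm or tipped (distance of any of bottle, bowl from where it was at the start of the episode above 0.025 m or angle between bottle's own z axis and vertical above 0.3 rad).
It fails at once if the cake board is pressed by the robot with more than 3 N (contact force between any of the arm, the fingers and cake_board above 3 N).
Of truffle1, truffle2, truffle3, truffle4, truffle5, truffle6, truffle7 only 4 to 7 are there at a start; the rules pass over those that are not, and their reading is None.
Of tub_small, tub_square, tub_oblong only 2 to 3 are there at a start; the rules pass over those that are not, and their reading is None.
At some moment in a run one of lid_big, lid_small, lid_square, lid_oblong may be knocked a few centimetres aside while the robot is not near it.
It also fails if it takes over 210 s, if anything falls off the work surface, if the arm or the gripper's body presses on something with over 40 N, if the wrist force passes 120 N, or if a joint passes its speed limit or range.

## Robot

A 6-joint arm with a two-finger parallel gripper is mounted at the origin on the work surface. World frame = base frame: x ahead of the robot, y to its left, z up, the work surface at z = 0. Lengths are in m, angles in degrees, forces in N, time in s.
With the tool pointing down it reaches from about 0.4 to 0.825 m from the base axis. Payload 7 kg.
Tool frame: the origin (TCP) lies at the very end of the fingers, on their centre line; the grasp point (between the pads) lies 19 mm behind it; z points along the fingers, y is the line along which they close (so a half turn about z gives the same grasp; the last joint's range is limited). The gripper opens to 88 mm and grips with 3 to 60 N. Pads are 19 mm wide; open, the fingers measure 130 mm over their backs; the gripper's body (78 mm by 193 mm) begins 47 mm behind the grasp point.
Start: joints at [81.824, 20.546, 0.682, 0, -70.136, -16.507], TCP at [0.282, 0.613, 0.227] pointing down, gripper open.
Joint ranges: [-176.03, 176.03], [-82.01, 121.73], [-58.28, 71.71], [-173.87, 95.51], [-174.79, -0.11], [-173.66, 173.66]. Speed limits (degrees/s): [136.94, 136.94, 172.46, 180, 180, 180].

## Interface

Orientations are given as [roll, pitch, yaw] about the fixed x, y, z axes, in that order (R = Rz(yaw) Ry(pitch) Rx(roll)).
In Python, from plant import r gives the robot as it stands. The module is installed in compiled form; this text tells all that it offers.
- The arm moves only by the tool jog_arm, never from a script. Its arguments are lists of equal length, an entry for each row: "travel": the shift along the tool's x, y, z each as a share of 50 cm, from -1 to 1, a list of three; "dr": the turn, a rotation vector about the tool's x, y, z each as a share of 360 degrees, from -1 to 1, a list of three; "claw": the opening, from 0 (shut) to 1 (fully open). A call has exactly 10 rows; each row is the pose to reach, as a shift and turn from the pose commanded when the call began, along the tool's axes at that moment, turning the shorter way round; what a row does not reach only later rows make up. A row lasts 1/8 s, in which the tool goes at most 62.5 mm and 10.7 degrees, less where a joint would pass 70% of its speed; a pose out of reach is approached as far as the arm can. A call with a number of a shift or a turn outside -1 to 1 is refused whole. A call with a gripper value outside its range is refused whole. The fingers move at their own pace and stop on an object; "newtons" is the grip in N (left out, the last holds). Time passes only in rows, so rows that repeat a pose let the fingers close, or fill a call up. It gives the time, the measured TCP pose, the force, the opening and the grip force at its end, in the units of the state.
- r.get_state(): the state, without advancing time (a new reading comes with each control period).
- r.capture(name): name is "scene" or "top" or "wrist"; returns a dict with "pixels" (420x560x3 uint8, red, green, blue), "range_z" (420x560 float32, m along the optical axis (not along the pixel's ray), 0 where there is no reading), "fx", "fy", "cx", "cy" (pixels), "position" and "attitude" of the camera in the world; the wrist camera has in their place "hand_eye" (4x4, takes a point from camera to tool coordinates, whose origin is the TCP and whose axes are the flange's). Camera axes: x right, y up, looking along -z (the intrinsics and any distortion apply to the point x, -y, -z); pixel columns grow to the right and rows downward; lengths in m; the calibration is good to about 2 mm. A picture is of the moment at which its call begins: read the wrist's pose just before it.
- r.close_job(): hands the job in; it is judged then, once.
Trained networks look in the newest picture that a camera, given by its name, has taken for a name from the list of things; names that differ only in an ending like _2 or _b are one class to them, and where a whole thing is asked for, a point or a joint stands for the part that bears it (a point fixed in the world has none). Each returns a list of dicts, best first, with "conf" (0 to 1); they miss things now and then, are a little off and sometimes report something else, mostly with a low value. They report only what shows in the picture. A call takes as long as a camera call.
- r.boxes_of(name, camera): "extent" ([left, top, right, bottom] in pixels, round what is visible of it).
- r.regions_of(name, camera): "pixels" (420x560 bool, what is visible of it) and "extent" ([left, top, right, bottom] in pixels, round what is visible of it).
- r.tip_of(name, camera): "at" ([column, row] in pixels: a listed point, or the origin of a listed thing).
The state is a dict: "time_s": time; "joints": joint angles; "qd": joint speeds; "joint_torque": joint torques, N m; "tcp_pos": TCP position; "eef_rot": TCP orientation; "contact_force": force on the tool from outside, world axes, zero at the start; "moment": the same for the moment, N m; "gripper_width": finger opening in m; "gripper_force": force on a finger pad.
Only numpy, scipy, OpenCV 4.12 (cv2) and the standard library are available. Lean on these libraries where they do the work, as an engineer would, in place of code of your own. Each camera call takes 0.05 s, during which the arm holds its last target. There are 200 camera calls.

## Working session

There is one attempt and no reset: what is moved stays moved. The work goes in short steps, Python scripts to look and compute and a tool call to move; the robot and the scene stay as the last step left them, time stands still between calls to the robot, and variables do not carry over. Pictures are saved under pics/ and viewed, at most 14 in all, crops included, and the job is handed in when it is done.

Besides the shell and the picture viewer there is one more tool, called after "Request:" in YAML: its name, and indented under it one key for each argument. jog_arm: Moves the arm, as the interface text tells. Its arguments: {"type":"object","properties":{"travel":{"type":"array"},"dr":{"type":"array"},"claw":{"type":"array"},"newtons":{"type":"number"}},"required":["travel","dr","claw"]}

```bash
mkdir -p pics
cat > h.py <<'E'
import numpy as np, cv2
from scipy.spatial.transform import Rotation as R
from plant import r
def cap(cam,save=None):
    s=r.get_state(); c=r.capture(cam)
    if save: cv2.imwrite('pics/'+save,c['pixels'][:,:,::-1])
    if 'hand_eye' in c:
        T=np.eye(4);T[:3,:3]=R.from_euler('xyz',s['eef_rot'],degrees=True).as_matrix();T[:3,3]=s['tcp_pos']
        c['M']=T@np.array(c['hand_eye'])
    else:
        a=np.array(c['attitude']);T=np.eye(4)
        c['att']=a
        T[:3,:3]=a if a.shape==(3,3) else (R.from_euler('xyz',a,degrees=True) if a.size==3 else R.from_quat(a)).as_matrix()
        T[:3,3]=c['position'];c['M']=T
    return c
def cloud(c):
    z=c['range_z'];v,u=np.mgrid[:420,:560]
    P=np.stack([(u-c['cx'])/c['fx']*z,-(v-c['cy'])/c['fy']*z,-z,np.ones_like(z)],-1)
    W=(P@c['M'].T)[...,:3]; W[z==0]=np.nan
    return W
def go(dx,dy,dz):  # world shift -> tool travel share
    s=r.get_state();M=R.from_euler('xyz',s['eef_rot'],degrees=True)
    return np.round(M.inv().apply([dx,dy,dz])/0.5,4)
E
python3 - <<'E'
from h import *
print(r.get_state())
for cam in('scene','top'):
    c=cap(cam,cam+'1.png'); print(cam,{k:c[k] for k in c if k not in('pixels','range_z','M','att')})
    W=cloud(c)
    for n in 'cup tub_big tub_small tub_square tub_oblong lid_big lid_small lid_square lid_oblong bottle bowl cake_board truffle1'.split():
        for d in r.regions_of(n,cam)[:3 if 'lid' in n or 'tub' in n else 1]:
            p=W[d['pixels']];p=p[~np.isnan(p[:,0])]
            print(n,round(d['conf'],2),[int(x) for x in d['extent']],np.round(np.nanpercentile(p,[3,50,97],axis=0),3).tolist() if len(p) else None)
E
```

```text
{'time_s': 0.0, 'joints': array([ 8.18241066e+01,  2.05918490e+01,  6.33372189e-01, -2.08401632e-02,
       -7.01351484e+01, -1.65073109e+01]), 'qd': array([-0.0245101 , -0.02143378, -0.01662946,  0.00710296, -0.15978818,
       -0.10643856]), 'joint_torque': array([ 1.28298463e-03, -5.82720029e+01,  2.93057102e+01,  6.99721277e+00,
        6.89860142e-03, -1.52816228e-04]), 'tcp_pos': array([0.28169173, 0.61287162, 0.2256127 ]), 'eef_rot': array([ 1.79904667e+02, -7.82166695e-03, -2.46902954e+01]), 'contact_force': array([ 0.03802577, -0.64212519,  0.75334028]), 'moment': array([-0.023416  , -0.02889552, -0.01206471]), 'gripper_force': 0.0, 'gripper_width': 0.08760146099915016}
scene {'fx': 415.49714105693613, 'fy': 415.49714105693613, 'cx': 286.49436525677106, 'cy': 202.09817884585235, 'position': array([1.16929142, 0.79434703, 1.0946852 ]), 'attitude': array([ 43.39395958,   0.30621181, 142.5092169 ])}
cup 0.95 [296, 174, 342, 217] [[0.416, -0.045, 0.007], [0.462, 0.006, 0.045], [0.51, 0.158, 0.061]]
tub_big 0.81 [215, 120, 248, 149] [[0.458, -0.515, -0.001], [0.51, -0.447, 0.036]
[... 2092 characters left out ...]
357, 0.27, 0.006], [0.393, 0.306, 0.014], [0.429, 0.346, 0.042]]
lid_square 0.55 [346, 183, 378, 215] [[0.537, -0.342, 0.005], [0.586, -0.287, 0.014], [0.638, -0.238, 0.045]]
lid_oblong 0.72 [252, 167, 284, 206] [[0.576, 0.034, 0.004], [0.641, 0.087, 0.014], [0.709, 0.143, 0.043]]
bottle 0.77 [431, 224, 453, 238] [[0.434, -0.604, 0.002], [0.46, -0.573, 0.097], [0.484, -0.558, 0.155]]
bowl 0.96 [106, 214, 142, 250] [[0.4, 0.594, 0.001], [0.462, 0.659, 0.025], [0.521, 0.709, 0.063]]
cake_board 0.65 [231, 133, 322, 162] [[0.752, -0.121, 0.005], [0.797, 0.048, 0.014], [0.847, 0.215, 0.058]]
truffle1 0.69 [429, 222, 450, 239] [[0.434, -0.607, 0.008], [0.46, -0.573, 0.099], [0.484, -0.558, 0.155]]
```

View pics/top1.png

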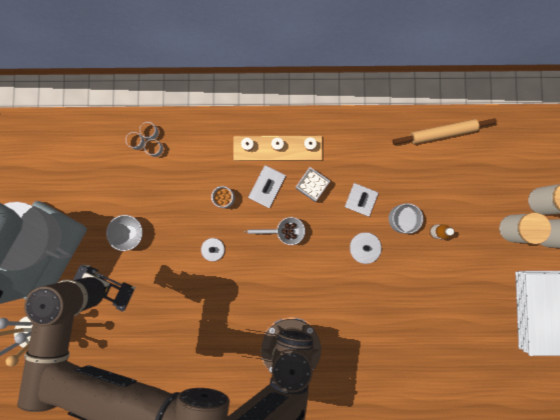

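```bash
cat > m.py <<'E'
from h import *
# centres by height band: upper features
def feat(W,name,cam,lo,hi,k=0,pad=0):
    d=r.regions_of(name,cam)
    if not d:return None
    m=d[k]['pixels'];p=W[m];p=p[~np.isnan(p[:,0])]
    return p[(p[:,2]>lo)&(p[:,2]<hi)]
E
python3 - <<'E'
from m import *
for cam in('top','scene'):
    c=cap(cam);W=cloud(c);print(cam)
    for n,lo,hi in [('tub_big',.055,.08),('tub_small',.05,.07),('tub_square',.05,.07),('lid_big',.03,.05),('lid_small',.03,.05),('lid_square',.03,.05),('cup',.03,.075),('lid_big',.006,.022),('lid_small',.006,.022),('lid_square',.006,.022)]:
        p=feat(W,n,cam,lo,hi)
        if p is None or len(p)<5: print(n,None);continue
        (x,y),(w,h),a=cv2.minAreaRect(p[:,:2].astype(np.float32)*1000)
        print(n,len(p),'rect',round(x),round(y),round(w),round(h),round(a,1),'circ',np.round(cv2.minEnclosingCircle(p[:,:2].astype(np.float32)*1000)[0]),'mean',np.round(p.mean(0)*1000))
    p=feat(W,'cup',cam,.03,.075)
    print('h',np.round(p[p[:,1]>.06][:,:3]*1000).tolist()[::6])
E
```

```text
top
tub_big 140 rect 511 -454 114 108 89.7 circ [ 510. -455.] mean [ 509. -454.   68.]
tub_small 77 rect 599 263 81 79 65.9 circ [600. 263.] mean [602. 261.  59.]
tub_square 108 rect 647 -91 94 97 54.1 circ [646. -92.] mean [644. -92.  59.]
lid_big 30 rect 397 -300 21 19 89.9 circ [ 396. -301.] mean [ 396. -300.   42.]
lid_small 32 rect 392 307 20 19 89.6 circ [392. 307.] mean [392. 307.  43.]
lid_square 65 rect 588 -288 16 60 70.6 circ [ 588. -290.] mean [ 589. -288.   42.]
cup 358 rect 480 49 211 105 74.5 circ [466.  54.] mean [465.  34.  51.]
lid_big 654 rect 394 -303 117 119 45.7 circ [ 394. -301.] mean [ 394. -301.   13.]
lid_small 349 rect 393 309 88 86 0.4 circ [392. 308.] mean [392. 307.  13.]
lid_square 565 rect 589 -289 105 107 68.1 circ [ 590. -288.] mean [ 588. -287.   14.]
h [[471.0, 93.0, 45.0], [471.0, 69.0, 52.0], [468.0, 147.0, 59.0], [468.0, 124.0, 58.0], [467.0, 101.0, 54.0], [467.0, 77.0, 54.0], [464.0, 159.0, 61.0], [464.0, 136.0, 57.0], [464.0, 112.0, 56.0], [464.0, 89.0, 57.0], [463.0, 65.0, 62.0], [460.0, 148.0, 53.0], [460.0, 124.0, 53.0], [460.0, 100.0, 59.0
[... 516 characters left out ...]
quare 72 rect 589 -279 20 58 67.6 circ [ 588. -283.] mean [ 590. -279.   39.]
cup 447 rect 479 52 213 106 71.8 circ [459.  59.] mean [458.  17.  49.]
lid_big 422 rect 394 -292 125 120 42.4 circ [ 395. -294.] mean [ 397. -289.   12.]
lid_small 424 rect 391 316 89 90 57.9 circ [391. 316.] mean [394. 318.  13.]
lid_square 346 rect 588 -281 112 102 68.1 circ [ 588. -282.] mean [ 592. -271.   12.]
h [[467.0, 61.0, 58.0], [465.0, 70.0, 59.0], [467.0, 73.0, 57.0], [469.0, 75.0, 55.0], [468.0, 79.0, 53.0], [466.0, 87.0, 54.0], [464.0, 100.0, 58.0], [471.0, 103.0, 55.0], [467.0, 109.0, 52.0], [465.0, 117.0, 48.0], [465.0, 133.0, 51.0], [466.0, 144.0, 51.0], [462.0, 159.0, 57.0], [466.0, 163.0, 53.0]]
```

The top view shows the cup at about (291,231) with its handle pointing left. The big tub is at (407,218), the small at (222,197) and the square at (313,184). The lids are at (366,248), (212,249), (362,200) and (267,186), and there is no oblong tub.

```bash
cat >> h.py <<'E'
def tgt(p,rot):  # target pose -> travel, dr shares (from measured pose)
    s=r.get_state();M=R.from_euler('xyz',s['eef_rot'],degrees=True)
    N=R.from_euler('xyz',rot,degrees=True)
    print('travel',np.round(M.inv().apply(np.array(p)-s['tcp_pos'])/0.5,3).tolist(),'dr',np.round((M.inv()*N).as_rotvec(degrees=True)/360,4).tolist())
E
python3 - <<'E'
from h import *
tgt([.44,.06,.30],[180,0,-90])
c=r.capture('wrist');print(np.round(c['hand_eye'],3),c['fx'])
E
```

```text
travel [0.749, 0.873, -0.147] dr [0.0, 0.0, 0.1814]
[[ 0.001  0.957  0.29   0.078]
 [ 1.    -0.001  0.    -0.001]
 [ 0.     0.29  -0.957 -0.158]
 [ 0.     0.     0.     1.   ]] 334.2899410723576
```

Request:
jog_arm:
  travel:
    - [0.749,0.873,-0.147]
    - [0.749,0.873,-0.147]
    - [0.749,0.873,-0.147]
    - [0.749,0.873,-0.147]
    - [0.749,0.873,-0.147]
    - [0.749,0.873,-0.147]
    - [0.749,0.873,-0.147]
    - [0.749,0.873,-0.147]
    - [0.749,0.873,-0.147]
    - [0.749,0.873,-0.147]
  dr:
    - [0,0,0.1814]
    - [0,0,0.1814]
    - [0,0,0.1814]
    - [0,0,0.1814]
    - [0,0,0.1814]
    - [0,0,0.1814]
    - [0,0,0.1814]
    - [0,0,0.1814]
    - [0,0,0.1814]
    - [0,0,0.1814]
  claw: [1,1,1,1,1,1,1,1,1,1]
  newtons: 40

```text
time_s: 3.9
tcp_pos: [0.4403, 0.0574, 0.301]
eef_rot: [-179.9, 0.0, -90.2]
contact_force: [-0.3, 0.3, -1.4]
gripper_width: 0.088
gripper_force: 0.0
```

Run:
```python
from m import *
s=r.get_state();print(s['tcp_pos'],s['eef_rot'],s['joints'])
c=cap('wrist','w1.png');W=cloud(c)
p=feat(W,'cup','wrist',.03,.09)
print(len(p),np.round(p.min(0),3),np.round(p.max(0),3))
h=p[p[:,1]>p[:,1].max()-.1]; print('handle',[(round(y,3),np.round(np.median(h[abs(h[:,1]-y)<.005],0),4).tolist()) for y in np.arange(h[:,1].min()+.01,h[:,1].max(),.02)])
rim=p[(p[:,2]>.052)&(p[:,1]<p[:,1].max()-.12)]
print('rim',cv2.minEnclosingCircle(rim[:,:2].astype(np.float32)),np.median(rim[:,2]))
d=r.tip_of('cup_grip','wrist')
for q in d[:2]:
    u,v=[int(round(t)) for t in q['at']];print(q['conf'],u,v,np.round(W[v,u],3))
```

```text
[0.44031734 0.05740934 0.30097388] [-1.79914826e+02  2.87639110e-02 -9.01783357e+01] [ 3.30404310e+01 -4.58642849e+00 -1.95283915e+01  2.33984979e-02
 -7.49710248e+01 -3.32248384e+01]
4180 [ 0.411 -0.052  0.03 ] [0.517 0.18  0.062]
handle [(np.float64(0.09), [0.462, 0.0899, 0.0544]), (np.float64(0.11), [0.4623, 0.1102, 0.0548]), (np.float64(0.13), [0.4614, 0.1302, 0.0546]), (np.float64(0.15), [0.4605, 0.15, 0.055]), (np.float64(0.17), [0.4609, 0.1697, 0.0542])]
rim ((0.46206343173980713, 0.004174492787569761), 0.05643584206700325) 0.05865323663993738
0.81 256 218 [0.464 0.113 0.056]
```

View pics/w1.png

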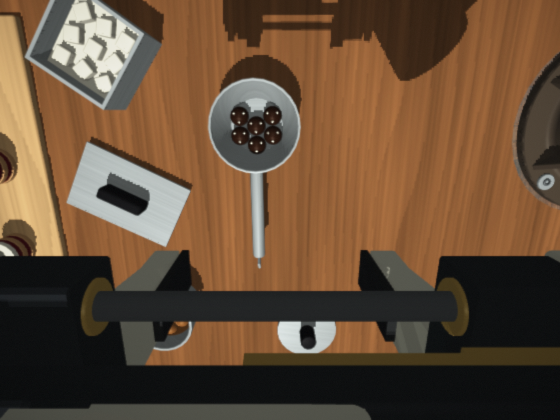

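The wrist picture shows the cup at (254,126) with six truffles in it, and its handle running down to (260,265). Next I go to the leaning pre-grasp.

Run:
```python
from h import *
tgt([.496,.117,.121],[155,0,-90.5])
```

```text
travel [-0.115, -0.112, 0.359] dr [-0.0695, -0.0002, 0.0011]
```

Request:
jog_arm:
  travel:
    - [-0.115,-0.112,0]
    - [-0.115,-0.112,0]
    - [-0.115,-0.112,0]
    - [-0.115,-0.112,0.1]
    - [-0.115,-0.112,0.2]
    - [-0.115,-0.112,0.3]
    - [-0.115,-0.112,0.359]
    - [-0.115,-0.112,0.359]
    - [-0.115,-0.112,0.359]
    - [-0.115,-0.112,0.359]
  dr:
    - [-0.02,0,0.001]
    - [-0.045,0,0.001]
    - [-0.0695,0,0.001]
    - [-0.0695,0,0.001]
    - [-0.0695,0,0.001]
    - [-0.0695,0,0.001]
    - [-0.0695,0,0.001]
    - [-0.0695,0,0.001]
    - [-0.0695,0,0.001]
    - [-0.0695,0,0.001]
  claw: [0.42,0.42,0.42,0.42,0.42,0.42,0.42,0.42,0.42,0.42]
  newtons: 40

```text
time_s: 5.3
tcp_pos: [0.4968, 0.1184, 0.1221]
eef_rot: [155.1, -0.0, -90.3]
contact_force: [-0.6, 0.6, 0.2]
gripper_width: 0.0368
gripper_force: 0.0
```

Run:
```python
from m import *
print(r.get_state()['joints'])
c=cap('wrist','w2.png');W=cloud(c)
p=feat(W,'cup','wrist',.03,.09)
if p is not None:
  h=p[(p[:,1]>.07)&(abs(p[:,0]-.46)<.02)]; print(len(h),np.round([np.median(h[abs(h[:,1]-y)<.008],0) for y in (.08,.1,.12,.14)],4))
tgt([.454,.117,.031],[155,0,-90.5])
```

```text
[ 26.59014085  25.98357262  -5.63469332 -11.08269425 -81.00877967
 -22.96331433]
2702 [[0.4662 0.08   0.0549]
 [0.4656 0.0997 0.0549]
 [0.4655 0.1198 0.0549]
 [0.4648 0.1399 0.0546]]
travel [0.003, 0.001, 0.2] dr [-0.0003, -0.0003, 0.0004]
```

Request:
jog_arm:
  travel:
    - [0.003,-0.002,0.07]
    - [0.003,-0.002,0.14]
    - [0.003,-0.002,0.18]
    - [0.003,-0.002,0.2]
    - [0.003,-0.002,0.2]
    - [0.003,-0.002,0.2]
    - [0.003,-0.002,0.2]
    - [0.003,-0.002,0.2]
    - [0.003,-0.002,0.2]
    - [0.003,-0.002,0.2]
  dr:
    - [0,0,0]
    - [0,0,0]
    - [0,0,0]
    - [0,0,0]
    - [0,0,0]
    - [0,0,0]
    - [0,0,0]
    - [0,0,0]
    - [0,0,0]
    - [0,0,0]
  claw: [0.42,0.42,0.42,0.42,0.42,0,0,0,0,0]
  newtons: 50

```text
time_s: 6.65
tcp_pos: [0.4549, 0.1167, 0.0297]
eef_rot: [155.0, -0.1, -90.3]
contact_force: [0.8, 2.1, 1.8]
gripper_width: 0.0145
gripper_force: 50.0
```

Run:
```python
from h import *
s=r.get_state();print(s['gripper_width'],s['gripper_force'],s['tcp_pos'],s['contact_force'])
tgt([.454,.117,.181],[155,0,-90])
```

```text
0.014508280935003847 49.98831331729889 [0.45487586 0.1166992  0.02971606] [0.84595326 2.09214349 1.79367783]
travel [-0.0, 0.129, -0.274] dr [-0.0001, 0.0003, -0.0009]
```

Request:
jog_arm:
  travel:
    - [0,0.013,-0.027]
    - [0,0.026,-0.055]
    - [0,0.039,-0.082]
    - [0,0.052,-0.11]
    - [0,0.065,-0.137]
    - [0,0.078,-0.165]
    - [0,0.091,-0.192]
    - [0,0.105,-0.22]
    - [0,0.118,-0.247]
    - [0,0.129,-0.274]
  dr:
    - [0,0,0]
    - [0,0,0]
    - [0,0,0]
    - [0,0,0]
    - [0,0,0]
    - [0,0,0]
    - [0,0,0]
    - [0,0,0]
    - [0,0,0]
    - [0,0,0]
  claw: [0,0,0,0,0,0,0,0,0,0]

```text
time_s: 7.9
tcp_pos: [0.4539, 0.1166, 0.182]
eef_rot: [155.0, -0.1, -90.3]
contact_force: [-0.3, 0.6, -2.9]
gripper_width: 0.0148
gripper_force: 50.0
```

Run:
```python
from m import *
c=cap('wrist','w3.png')
s=r.get_state();print(s['gripper_width'],s['gripper_force'],s['tcp_pos'],s['eef_rot'])
rot=R.from_euler('xyz',[155,0,-106],degrees=True);z=rot.as_matrix()[:,2]
tgt(np.array([.572,-.354,.18])+.019*z,[155,0,-106])
```

```text
0.014666866788450146 50.00275790691376 [0.45492909 0.11671051 0.18370411] [ 1.55128077e+02 -4.54483115e-02 -9.03125990e+01]
travel [0.936, -0.221, -0.055] dr [-0.0004, -0.0185, 0.0395]
```

View pics/w3.png

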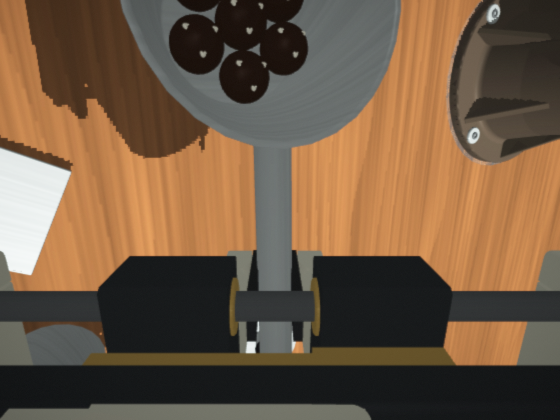

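Request:
jog_arm:
  travel:
    - [0.009,-0.002,-0.001]
    - [0.03,-0.007,-0.002]
    - [0.065,-0.015,-0.004]
    - [0.11,-0.026,-0.006]
    - [0.16,-0.038,-0.009]
    - [0.22,-0.052,-0.013]
    - [0.28,-0.066,-0.016]
    - [0.34,-0.08,-0.02]
    - [0.4,-0.094,-0.023]
    - [0.46,-0.109,-0.027]
  dr:
    - [0,0,0]
    - [0,-0.001,0.002]
    - [0,-0.002,0.004]
    - [0,-0.003,0.006]
    - [0,-0.004,0.008]
    - [0,-0.005,0.01]
    - [0,-0.006,0.012]
    - [0,-0.007,0.015]
    - [0,-0.008,0.017]
    - [0,-0.009,0.0195]
  claw: [0,0,0,0,0,0,0,0,0,0]

```text
time_s: 9.2
tcp_pos: [0.5073, -0.116, 0.1698]
eef_rot: [154.9, -0.1, -98.2]
contact_force: [0.1, 0.5, -2.5]
gripper_width: 0.0148
gripper_force: 50.0
```

Run:
```python
from m import *
s=r.get_state();print(s['gripper_width'],s['tcp_pos'],s['eef_rot'],s['joints'])
rot=R.from_euler('xyz',[155,0,-106],degrees=True);z=rot.as_matrix()[:,2]
tgt(np.array([.572,-.354,.18])+.019*z,[155,0,-106])
```

```text
0.014814816294841805 [ 0.50731252 -0.116002    0.16984214] [ 1.54920913e+02 -1.23785390e-01 -9.81793693e+01] [  4.5955651   24.72653137  -3.24151169  -5.27753174 -86.60126958
 -11.34145176]
travel [0.451, -0.169, -0.063] dr [0.0002, -0.0095, 0.0195]
```

Request:
jog_arm:
  travel:
    - [0.05,-0.019,-0.007]
    - [0.11,-0.041,-0.015]
    - [0.17,-0.064,-0.024]
    - [0.23,-0.086,-0.032]
    - [0.29,-0.109,-0.04]
    - [0.34,-0.128,-0.047]
    - [0.385,-0.144,-0.054]
    - [0.42,-0.157,-0.059]
    - [0.44,-0.165,-0.062]
    - [0.451,-0.169,-0.063]
  dr:
    - [0,-0.001,0.002]
    - [0,-0.002,0.004]
    - [0,-0.003,0.006]
    - [0,-0.004,0.008]
    - [0,-0.005,0.01]
    - [0,-0.006,0.012]
    - [0,-0.007,0.014]
    - [0,-0.008,0.016]
    - [0,-0.009,0.018]
    - [0,-0.0095,0.0195]
  claw: [0,0,0,0,0,0,0,0,0,0]

```text
time_s: 10.45
tcp_pos: [0.5649, -0.3501, 0.1633]
eef_rot: [155.0, 0.0, -105.9]
contact_force: [0.1, 0.4, -2.7]
gripper_width: 0.0149
gripper_force: 50.0
```

Run:
```python
from m import *
s=r.get_state();print(s['gripper_width'],s['tcp_pos'],s['eef_rot'],s['joints'])
for cam in('wrist','top','scene'):
    c=cap(cam,cam+'4.png');W=cloud(c)
    for n,lo,hi in (('tub_big',.055,.08),('cup',.14,.21)):
        p=feat(W,n,cam,lo,hi)
        if p is None or len(p)<8: print(cam,n,None); continue
        cc=cv2.minEnclosingCircle(p[:,:2].astype(np.float32)); print(cam,n,len(p),np.round(cc[0],3),round(cc[1],3),np.round(p.min(0),3),np.round(p.max(0),3))
```

```text
0.014894074033512186 [ 0.56490733 -0.35014588  0.16331901] [ 1.54966455e+02  3.02796338e-02 -1.05949042e+02] [-15.21865842  37.45555536  16.01425874  -0.33714911 -93.59008725
  -0.67007875]
wrist tub_big 258 [ 0.554 -0.421] 0.023 [ 0.541 -0.439  0.055] [ 0.567 -0.402  0.072]
wrist cup 24205 [ 0.551 -0.397] 0.085 [ 0.488 -0.478  0.14 ] [ 0.594 -0.318  0.192]
top tub_big 68 [ 0.497 -0.452] 0.057 [ 0.457 -0.507  0.056] [ 0.515 -0.396  0.077]
top cup 371 [ 0.564 -0.415] 0.11 [ 0.493 -0.521  0.14 ] [ 0.593 -0.308  0.202]
scene tub_big 149 [ 0.509 -0.444] 0.064 [ 0.454 -0.5    0.055] [ 0.569 -0.382  0.075]
scene cup 75 [ 0.573 -0.353] 0.065 [ 0.555 -0.417  0.156] [ 0.592 -0.29   0.209]
```

View pics/wrist4.png

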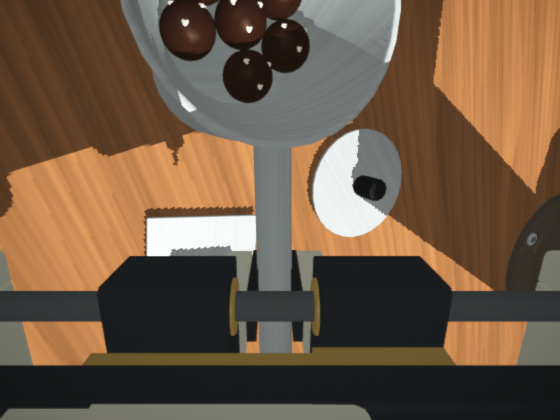

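The wrist picture shows the truffles still in the cup, with `lid_big` at (357,183) below and `lid_square` partly visible at (200,235). I lower the cup and start tipping.

Request:
jog_arm:
  travel:
    - [-0.002,-0.005,0.015]
    - [-0.004,-0.011,0.03]
    - [-0.006,-0.016,0.045]
    - [-0.0085,-0.022,0.063]
    - [-0.0085,-0.0253,0.0629]
    - [-0.0085,-0.0286,0.0624]
    - [-0.0085,-0.0318,0.0617]
    - [-0.0085,-0.035,0.0607]
    - [-0.0085,-0.038,0.0594]
    - [-0.0085,-0.041,0.0579]
  dr:
    - [0,0,0]
    - [0,0,0]
    - [0,0,0]
    - [0,0,0]
    - [0.0139,0,0]
    - [0.0278,0,0]
    - [0.0417,0,0]
    - [0.0556,0,0]
    - [0.0694,0,0]
    - [0.0833,0,0]
  claw: [0,0,0,0,0,0,0,0,0,0]

```text
time_s: 12.15
tcp_pos: [0.5719, -0.3471, 0.1287]
eef_rot: [-174.9, 0.0, -105.9]
contact_force: [-0.1, 0.1, -2.5]
gripper_width: 0.0144
gripper_force: 50.0
```

Run:
```python
from m import *
s=r.get_state();z=R.from_euler('xyz',s['eef_rot'],degrees=True).as_matrix()[:,2]
print('grasp',s['tcp_pos']-.019*z,s['eef_rot'],s['joints'],s['gripper_width'])
```

```text
grasp [ 0.57031514 -0.34667044  0.14763757] [-1.74883458e+02  2.06111855e-02 -1.05884995e+02] [-14.53660571  21.36002243 -11.88932871   0.12717869 -51.63510288
  -1.42379132] 0.014398286706382034
```

Request:
jog_arm:
  travel:
    - [0,-0.0027,-0.0001]
    - [0,-0.0053,-0.0004]
    - [0,-0.0079,-0.0008]
    - [0,-0.0105,-0.0015]
    - [0,-0.013,-0.0023]
    - [0,-0.0155,-0.0033]
    - [0,-0.0178,-0.0044]
    - [0,-0.0201,-0.0058]
    - [0,-0.0223,-0.0073]
    - [0,-0.0244,-0.0089]
  dr:
    - [0.0111,0,0]
    - [0.0222,0,0]
    - [0.0333,0,0]
    - [0.0444,0,0]
    - [0.0556,0,0]
    - [0.0667,0,0]
    - [0.0778,0,0]
    - [0.0889,0,0]
    - [0.1,0,0]
    - [0.1111,0,0]
  claw: [0,0,0,0,0,0,0,0,0,0]

```text
time_s: 13.4
tcp_pos: [0.5785, -0.3532, 0.1314]
eef_rot: [-136.6, 0.1, -105.8]
contact_force: [-1.6, -2.6, -2.9]
gripper_width: 0.0149
gripper_force: 50.1
```

Run:
```python
from m import *
s=r.get_state();z=R.from_euler('xyz',s['eef_rot'],degrees=True).as_matrix()[:,2]
print('grasp',s['tcp_pos']-.019*z,s['eef_rot'],s['joints'],s['gripper_width'])
c=cap('scene','s5.png');im=c['pixels'][60:220,150:350,::-1];cv2.imwrite('pics/s5c.png',cv2.resize(im,None,fx=3.5,fy=3.5))
```

```text
grasp [ 0.56592658 -0.3496295   0.14520212] [-1.36580377e+02  9.52065342e-02 -1.05848082e+02] [-16.78789901  11.71915397 -33.22904572 -23.60388867  -1.78616377
  24.21089866] 0.01487254120787805
```

View pics/s5c.png

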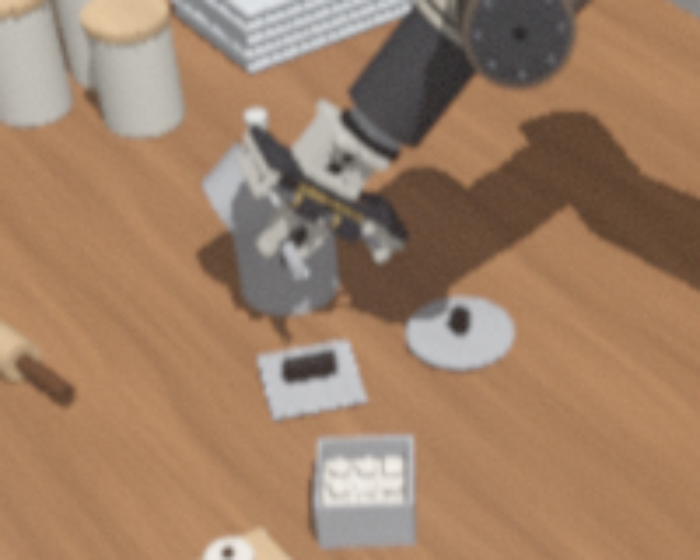

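The scene crop shows the cup tipped about 68° over the tub, with no truffle on the bench. Joint 5 is near its limit, so I fit a quick kinematic model to choose a tilt plane that works.

```bash
cat > kin.py <<'E'
from h import *
from scipy.optimize import least_squares
J=np.array([[81.8241,20.5918,.63337,-.02084,-70.1351,-16.5073],[33.0404,-4.58643,-19.52839,.0234,-74.97102,-33.22484],[26.59014,25.98357,-5.63469,-11.08269,-81.00878,-22.96331],[4.59557,24.72653,-3.24152,-5.27753,-86.60127,-11.34145],[-15.21866,37.45556,16.01426,-.33715,-93.59009,-.67008],[-14.53661,21.36002,-11.88933,.12718,-51.6351,-1.42379],[-16.7879,11.71915,-33.22905,-23.60389,-1.78616,24.2109]])
P=np.array([[.28169,.61287,.22561],[.44032,.05741,.30097],[.4968,.1184,.1221],[.50731,-.116,.16984],[.56491,-.35015,.16332],[.5719,-.3471,.1287],[.5785,-.3532,.1314]])
E=np.array([[179.9,0,-24.69],[-179.915,.03,-90.18],[155.1,0,-90.3],[154.92,-.12,-98.18],[154.966,.03,-105.95],[-174.88,.02,-105.88],[-136.58,.095,-105.85]])
def rot(q,s=(1,1)):
    return R.from_euler('z',q[0],degrees=True)*R.from_euler('y',90+q[1]-q[2],degrees=True)*R.from_euler('z',s[0]*q[3],degrees=True)*R.from_euler('y',-q[4],degrees=True)*R.from_euler('z',s[1]*q[5]+90,degrees=True)
def pos(q,k,s):
    d1,a0,l2,l3,a3,off,L=k;a=np.radians(q[1]);b=np.radians(90+q[1]-q[2])
    w=[a0+l2*np.sin(a)+l3*np.sin(b)-a3*np.cos(b),off,d1+l2*np.cos(a)+l3*np.cos(b)+a3*np.sin(b)]
    return R.from_euler('z',q[0],degrees=True).apply(w)+L*rot(q,s).as_matrix()[:,2]
def fitk(s):
    return least_squares(lambda k:np.r_[np.ravel([pos(q,k,s)-p for q,p in zip(J,P)]),(k-np.array([.4,0,.45,.45,0,-.19,.3]))*1e-3],[.4,0,.45,.45,0,-.19,.3])
E
python3 - <<'E'
from kin import *
for s in [(1,1),(1,-1),(-1,1),(-1,-1)]:
    print(s,[round((rot(q,s).inv()*R.from_euler('xyz',e,degrees=True)).magnitude()*57.3,1) for q,e in zip(J,E)])
    f=fitk(s);print(np.round(f.x,3),np.abs(f.fun[:-7]).max())
E
```

```text
(1, 1) [147.0, 113.6, 131.6, 156.8, 178.7, 177.3, 178.8]
[ 0.148 -0.049  0.529  0.502  0.049 -0.16   0.294] 0.07636137126072147
(1, -1) [180.0, 180.0, 176.6, 179.4, 180.0, 179.9, 132.8]
[ 0.148 -0.049  0.529  0.502  0.049 -0.16   0.294] 0.07636137084333554
(-1, 1) [147.0, 113.6, 134.1, 157.3, 178.7, 177.2, 131.6]
[ 0.237 -0.106  0.596  0.579 -0.013 -0.188  0.36 ] 0.02344877092017386
(-1, -1) [180.0, 180.0, 180.0, 180.0, 180.0, 180.0, 180.0]
[ 0.237 -0.106  0.596  0.579 -0.013 -0.188  0.36 ] 0.023448771059002754
```

```bash
sed -i "s/s=(1,1)):/s=(-1,-1)):/; s/q\[5\]+90/q[5]-90/" kin.py
cat >> kin.py <<'E'
def pos2(q,k):
    d1,a0,l2,l3,a3,off,L,o4x,o4y,o5x,o5y,of2=k;a=np.radians(q[1]);b=np.radians(90+q[1]-q[2])
    w=np.array([a0+l2*np.sin(a)+l3*np.sin(b)-a3*np.cos(b),off,d1+l2*np.cos(a)+l3*np.cos(b)+a3*np.sin(b)])
    e=lambda ax,t:R.from_euler(ax,t,degrees=True)
    R3=e('z',q[0])*e('y',90+q[1]-q[2]);R4=R3*e('z',-q[3]);R5=R4*e('y',-q[4])
    return e('z',q[0]).apply(w)+R4.apply([o4x,o4y,0])+R5.apply([o5x,o5y,L])
k0=np.array([.4,0,.45,.45,0,-.19,.3,0,0,0,0,0])
f2=least_squares(lambda k:np.r_[np.ravel([pos2(q,k)-p for q,p in zip(J,P)]),(k-k0)*1e-3],k0)
E
python3 - <<'E'
from kin import *
print(np.round(f2.x,3));print(np.round(np.array(f2.fun[:21]).reshape(7,3)*1000,1))
E
```

```text
[ 0.199 -0.     0.602  0.464 -0.    -0.     0.378 -0.    -0.096 -0.
 -0.096  0.   ]
[[-0. -0. -0.]
 [ 0.  0.  0.]
 [-0.  0.  0.]
 [ 0. -0. -0.]
 [-0.  0. -0.]
 [ 0. -0. -0.]
 [-0. -0. -0.]]
```

```bash
cat >> kin.py <<'E'
K=f2.x
lo=np.array([-176,-82,-58.2,-173.8,-174.7,-.2]);hi=np.array([176,121.7,71.7,95.4,-.2,173.6]);lo[5]=-173.6
def pose(a,al,tub=(.511,-.450),zh=.147,sh=.02):
    t=np.array([np.cos(np.radians(a)),np.sin(np.radians(a)),0]);h=np.array([-t[1],t[0],0])
    G=np.array([*tub,zh])+sh*t+.113*h
    rt=R.from_euler('xyz',[180+al,0,a-90],degrees=True)
    return G+.019*rt.as_matrix()[:,2],rt
def ik(p,rt,q0):
    g=lambda q:np.r_[(pos2(q,K)-p)*10,(rot(q).inv()*rt).as_rotvec(),(q-q0)*1e-6]
    f=least_squares(g,np.clip(q0,lo+.1,hi-.1),bounds=(lo,hi),x_scale=30)
    return f.x,np.linalg.norm(f.fun[:6])
E
python3 - <<'E'
from kin import *
q=J[-1];print(rot(q).as_euler('xyz',degrees=True))
for sgn in(1,-1):
  q=J[-1].copy()
  for da in range(0,121,10):
    a=-16+sgn*da
    best=None
    for q0 in [q]+[np.array([x,20,-10,w,-60,v]) for x in(-40,-15,10) for w in(-90,60,-140) for v in(-60,60)]:
        x,e=ik(*pose(a,43),q0)
        if best is None or e<best[1]-1e-4: best=(x,e)
    if best[1]>1e-3: print(a,'fail43',best[1]);continue
    q=best[0];x=q;es=[]
    for al in range(48,90,5):
        x,e=ik(*pose(a,al),x);es.append(round(e,3))
    print(a,np.round(q),es[-3:],np.round(x))
E
```

```text
[-1.36580374e+02  9.52054346e-02 -1.05848084e+02]
-16 fail43 0.003985810038222219
-6 [-29.  11. -24. -48. -21.  63.] [np.float64(0.0), np.float64(0.0), np.float64(0.0)] [ -71.   41.  -34. -114.  -82.  166.]
4 [-37.  12. -20. -53. -34.  80.] [np.float64(0.0), np.float64(0.0), np.float64(0.0)] [ -71.   40.  -27. -103.  -83.  158.]
14 [-42.  14. -17. -53. -45.  91.] [np.float64(0.0), np.float64(0.0), np.float64(0.0)] [-71.  40. -20. -93. -86. 151.]
24 [-46.  17. -14. -52. -55.  99.] [np.float64(0.0), np.float64(0.0), np.float64(0.0)] [-70.  42. -13. -85. -91. 145.]
34 [-48.  20. -10. -49. -64. 106.] [np.float64(0.0), np.float64(0.0), np.float64(0.0)] [-69.  44.  -6. -79. -97. 141.]
44 [-50.  23.  -6. -46. -72. 113.] [np.float64(0.0), np.float64(0.0), np.float64(0.0)] [ -68.   46.    1.  -73. -104.  137.]
54 [-50.  26.  -1. -42. -79. 119.] [np.float64(0.0), np.float64(0.0), np.float64(0.0)] [ -66.   49.    8.  -68. -111.  135.]
64 [-50.  30.   4. -39. -86. 125.] [np.float64(0.0), np.float64(0.0), np.float64(0.0)] [ -63.   52.   16.  -64. -118.  133.]
74 [-49.  33.   8. -35. -92. 130.] [n
[... 802 characters left out ...]
.   46.  -39.   95.  -86. -174.]
-96 [ -14.   30.  -30.   67.  -47. -137.] [np.float64(0.0), np.float64(0.002), np.float64(0.024)] [ -12.   47.  -37.   95.  -87. -174.]
-106 [ -13.   33.  -22.   57.  -54. -136.] [np.float64(0.0), np.float64(0.0), np.float64(0.0)] [ -11.   50.  -30.   85.  -89. -170.]
-116 [ -13.   37.  -15.   49.  -61. -136.] [np.float64(0.0), np.float64(0.0), np.float64(0.0)] [ -11.   53.  -21.   75.  -92. -165.]
-126 [ -14.   40.   -8.   43.  -68. -137.] [np.float64(0.0), np.float64(0.0), np.float64(0.0)] [ -12.   57.  -12.   66.  -97. -161.]
-136 [ -16.   43.   -1.   38.  -75. -139.] [np.float64(0.0), np.float64(0.0), np.float64(0.0)] [ -13.   60.   -3.   59. -102. -157.]
```

Run:
```python
from kin import *
q=J[-1]
for a,al in [(-8,43),(2,43),(12,43),(19,43),(19,55),(19,65),(19,75),(19,85)]:
    p,rt=pose(a,al);q,e=ik(p,rt,q);z=rt.as_matrix()[:,2]
    pts=[p-z*d for d in(.07,.16,.25,.378)]
    b=[round(np.linalg.norm(x[:2]-[.465,-.57]),3) for x in pts]
    w=pts[-1]-rt.as_matrix()@(R.from_euler('z',-90+-q[5],degrees=True).inv().apply([0,-.192,0]))
    print(a,al,round(e,4),np.round(q),'p',np.round(p,3),'bottle',b,'wrist',np.round(pts[-1],2),np.round(w,2))
tgt(pose(2,43)[0],pose(2,43)[1].as_euler('xyz',degrees=True))
tgt(pose(19,43)[0],pose(19,43)[1].as_euler('xyz',degrees=True))
```

```text
-8 43 0.0 [-27.  11. -25. -45. -18.  58.] p [ 0.559 -0.343  0.133] bottle [np.float64(0.239), np.float64(0.243), np.float64(0.262), np.float64(0.308)] wrist [ 0.3  -0.31  0.41] [ 0.44 -0.22  0.52]
2 43 0.0 [-35.  12. -21. -52. -32.  77.] p [ 0.54  -0.336  0.133] bottle [np.float64(0.234), np.float64(0.233), np.float64(0.247), np.float64(0.29)] wrist [ 0.28 -0.34  0.41] [ 0.42 -0.3   0.54]
12 43 0.0 [-41.  14. -18. -53. -43.  89.] p [ 0.52  -0.333  0.133] bottle [np.float64(0.228), np.float64(0.221), np.float64(0.231), np.float64(0.27)] wrist [ 0.27 -0.39  0.41] [ 0.4  -0.35  0.54]
19 43 0.0 [-44.  15. -16. -52. -50.  95.] p [ 0.505 -0.332  0.133] bottle [np.float64(0.222), np.float64(0.212), np.float64(0.219), np.float64(0.255)] wrist [ 0.26 -0.42  0.41] [ 0.4  -0.39  0.54]
19 55 0.0 [-55.  20. -16. -67. -59. 114.] p [ 0.508 -0.332  0.136] bottle [np.float64(0.22), np.float64(0.212), np.float64(0.229), np.float64(0.285)] wrist [ 0.22 -0.43  0.35] [ 0.34 -0.47  0.5 ]
19 65 0.0 [-62.  25. -17. -76. -67. 126.] p [ 0.509 -0.331  0.139] bottle [np.float64(0.219), np.float64(0.213), np.float64(0.237), np.float64(0.307)] wrist [ 0.19 -0.44  0.3 ] [ 0.28 -0.53  0.44]
19 75 0.0 [-67.  31. -17. -83. -76. 137.] p [ 0.51  -0.331  0.142] bottle [np.float64(0.218), np.float64(0.214), np.float64(0.243), np.float64(0.323)] wrist [ 0.17 -0.45  0.24] [ 0.24 -0.57  0.37]
19 85 0.0 [-70.  39. -17. -88. -85. 145.] p [ 0.511 -0.33   0.145] bottle [np.float64(0.218), np.float64(0.215), np.float64(0.247), np.float64(0.331)] wrist [ 0.15 -0.45  0.18] [ 0.22 -0.6   0.29]
travel [-0.01, 0.057, -0.06] dr [-0.0018, -0.0337, -0.0366]
travel [0.003, 0.107, -0.108] dr [-0.0018, -0.0661, -0.0709]
```

Request:
jog_arm:
  travel:
    - [-0.002,0.011,-0.012]
    - [-0.004,0.023,-0.024]
    - [-0.006,0.034,-0.036]
    - [-0.008,0.046,-0.048]
    - [-0.01,0.057,-0.06]
    - [-0.008,0.067,-0.07]
    - [-0.006,0.077,-0.08]
    - [-0.003,0.087,-0.09]
    - [0,0.097,-0.1]
    - [0.003,0.107,-0.108]
  dr:
    - [0,-0.007,-0.007]
    - [0,-0.013,-0.014]
    - [-0.001,-0.02,-0.022]
    - [-0.0015,-0.027,-0.029]
    - [-0.0018,-0.0337,-0.0366]
    - [-0.0018,-0.04,-0.043]
    - [-0.0018,-0.046,-0.05]
    - [-0.0018,-0.053,-0.057]
    - [-0.0018,-0.06,-0.064]
    - [-0.0018,-0.0661,-0.0709]
  claw: [0,0,0,0,0,0,0,0,0,0]

```text
time_s: 14.7
tcp_pos: [0.5038, -0.3358, 0.134]
eef_rot: [-137.5, 0.1, -70.9]
contact_force: [0.2, -0.1, -2.7]
gripper_width: 0.0147
gripper_force: 50.1
```

Run:
```python
from kin import *
s=r.get_state();z=R.from_euler('xyz',s['eef_rot'],degrees=True).as_matrix()[:,2]
print('grasp',s['tcp_pos']-.019*z,s['eef_rot'],s['joints'],s['gripper_width'])
for al in (64,86): tgt(pose(19,al)[0],pose(19,al)[1].as_euler('xyz',degrees=True))
```

```text
grasp [ 0.49165672 -0.33997028  0.14801909] [-1.37463224e+02  1.06368227e-01 -7.09454595e+01] [-44.07724676  15.32954343 -15.43790437 -51.66010198 -50.32574075
  94.37707966] 0.01472277715989716
travel [-0.005, -0.016, 0.002] dr [0.0596, 0.0003, -0.0001]
travel [-0.005, -0.028, -0.006] dr [0.1207, 0.0003, -0.0002]
```

Request:
jog_arm:
  travel:
    - [0,-0.003,0]
    - [-0.001,-0.006,0]
    - [-0.002,-0.01,0.001]
    - [-0.003,-0.013,0.001]
    - [-0.004,-0.016,0.001]
    - [-0.005,-0.018,0]
    - [-0.005,-0.021,-0.001]
    - [-0.005,-0.023,-0.003]
    - [-0.005,-0.026,-0.004]
    - [-0.005,-0.028,-0.006]
  dr:
    - [0.012,0,0]
    - [0.024,0,0]
    - [0.036,0,0]
    - [0.048,0,0]
    - [0.06,0,0]
    - [0.072,0,0]
    - [0.084,0,0]
    - [0.097,0,0]
    - [0.109,0,0]
    - [0.1207,0,0]
  claw: [0,0,0,0,0,0,0,0,0,0]

```text
time_s: 15.95
tcp_pos: [0.5114, -0.3286, 0.1451]
eef_rot: [-93.8, 0.3, -70.7]
contact_force: [1.3, -0.2, -3.0]
gripper_width: 0.0147
gripper_force: 50.1
```

Run:
```python
from kin import *
s=r.get_state();z=R.from_euler('xyz',s['eef_rot'],degrees=True).as_matrix()[:,2]
print('grasp',s['tcp_pos']-.019*z,s['eef_rot'],s['joints'],s['gripper_width'])
c=cap('wrist','w6.png');c2=cap('scene','s6.png')
a=c['pixels'][:,:,::-1];b=cv2.resize(c2['pixels'][80:200,170:330,::-1],(560,420))
cv2.imwrite('pics/c6.png',cv2.resize(np.hstack([a,b]),(800,300)))
```

```text
grasp [ 0.49346938 -0.33487175  0.14641017] [-93.84084755   0.32207731 -70.73862544] [-70.35192902  39.52619204 -16.95979062 -88.18111466 -86.5970205
 146.09690435] 0.014742058956824329
```

View pics/c6.png

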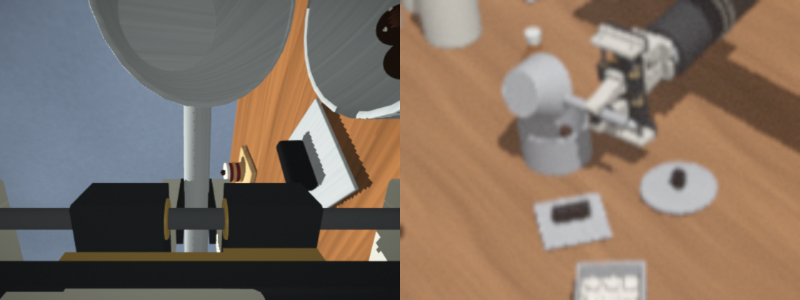

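The picture shows the visible inside of the cup empty, and truffles in the tub at upper right (390,40). I tip it back up while raising it.

Run:
```python
from kin import *
tgt(pose(19,43,zh=.21)[0],pose(19,43)[1].as_euler('xyz',degrees=True))
q=r.get_state()['joints']
for a in (85,70,60,50,43): q,e=ik(*pose(19,a,zh=.21),q);print(a,e,np.round(q))
for f in np.linspace(0,1,6):
    al=43-68*f;az=19-19*f
    rt=R.from_euler('xyz',[180+al,0,az-90],degrees=True);G=np.array([.493,-.335,.21])*(1-f)+f*np.array([.4629,.1167,.21])
    q,e=ik(G+.019*rt.as_matrix()[:,2],rt,q);print(al,e,np.round(q))
```

```text
travel [0.002, -0.104, -0.021] dr [-0.1198, 0.0011, -0.0012]
85 1.017371347942757e-09 [-70.  31. -17. -87. -86. 138.]
70 2.7229493864910824e-09 [-64.  21. -15. -78. -73. 123.]
60 2.3470592646474836e-09 [-57.  16. -14. -69. -65. 112.]
50 2.9430753279440478e-09 [-49.  12. -14. -57. -58.  98.]
43 2.3502481159965026e-09 [-43.  10. -13. -48. -54.  87.]
43.0 2.933819072255632e-11 [-43.  10. -14. -48. -54.  87.]
29.4 1.14904106897432e-08 [-19.   1. -25. -25. -41.  49.]
15.799999999999997 9.191721141043899e-09 [  3.  -2. -32.  -3. -44.  11.]
2.1999999999999957 2.6226655687295477e-09 [ 16.   2. -28.   0. -58.  -9.]
-11.400000000000006 1.6059375252510466e-09 [ 24.  10. -18.  -4. -73. -19.]
-25.0 1.6794281429213511e-09 [ 28.  19.  -6. -12. -87. -25.]
```

Request:
jog_arm:
  travel:
    - [0,-0.02,-0.004]
    - [0,-0.04,-0.008]
    - [0.001,-0.06,-0.012]
    - [0.001,-0.08,-0.016]
    - [0.002,-0.104,-0.021]
    - [0.002,-0.104,-0.021]
    - [0.002,-0.104,-0.021]
    - [0.002,-0.104,-0.021]
    - [0.002,-0.104,-0.021]
    - [0.002,-0.104,-0.021]
  dr:
    - [0,0,0]
    - [-0.005,0,0]
    - [-0.015,0,0]
    - [-0.03,0,0]
    - [-0.045,0,0]
    - [-0.06,0,0]
    - [-0.075,0,0]
    - [-0.09,0,0]
    - [-0.105,0,0]
    - [-0.1198,0.001,-0.001]
  claw: [0,0,0,0,0,0,0,0,0,0]

```text
time_s: 17.3
tcp_pos: [0.5068, -0.3336, 0.2031]
eef_rot: [-136.9, -0.8, -71.2]
contact_force: [-0.5, 0.3, -3.4]
gripper_width: 0.0145
gripper_force: 50.0
```

Run:
```python
from kin import *
print(r.get_state()['joints'])
for f in (.5,1):
    rt=R.from_euler('xyz',[180+43-68*f,0,-71-19.3*f],degrees=True);G=np.array([.493,-.335,.21])*(1-f)+f*np.array([.4629,.1167,.21])
    tgt(G+.019*rt.as_matrix()[:,2],rt.as_euler('xyz',degrees=True))
c=cap('top','t7.png')
cv2.imwrite('pics/t7c.png',cv2.resize(c['pixels'][160:300,190:470,::-1],(784,392)))
```

```text
[-42.41817489   9.64941657 -13.48204647 -47.77925484 -53.29999842
  86.56298319]
travel [-0.443, -0.058, 0.078] dr [-0.0946, 0.0097, 0.0248]
travel [-0.886, -0.134, 0.137] dr [-0.1877, 0.0066, 0.0558]
```

View pics/t7c.png

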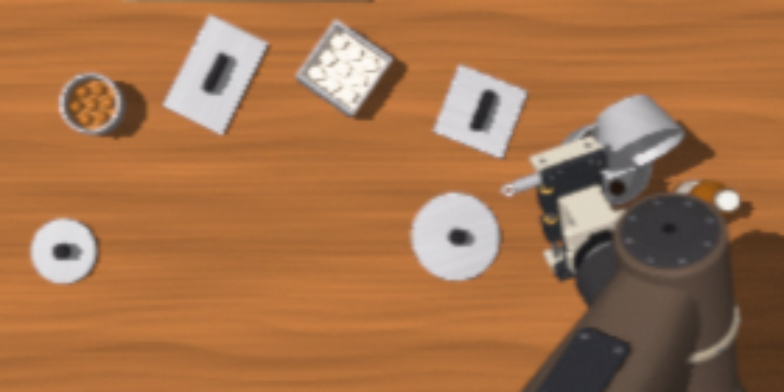

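The crop shows no loose truffles on the bench, the cup at (640,140) above the tub, and the lids in place. I carry the cup back to its old spot.

Request:
jog_arm:
  travel:
    - [-0.06,-0.008,0.01]
    - [-0.15,-0.02,0.026]
    - [-0.25,-0.033,0.044]
    - [-0.35,-0.046,0.061]
    - [-0.443,-0.058,0.078]
    - [-0.54,-0.075,0.091]
    - [-0.64,-0.092,0.105]
    - [-0.74,-0.11,0.118]
    - [-0.82,-0.124,0.13]
    - [-0.886,-0.134,0.137]
  dr:
    - [-0.013,0.001,0.003]
    - [-0.032,0.003,0.008]
    - [-0.053,0.006,0.014]
    - [-0.074,0.008,0.019]
    - [-0.0946,0.0097,0.0248]
    - [-0.115,0.009,0.032]
    - [-0.136,0.008,0.039]
    - [-0.157,0.008,0.046]
    - [-0.174,0.007,0.052]
    - [-0.1877,0.0066,0.0558]
  claw: [0,0,0,0,0,0,0,0,0,0]

```text
time_s: 18.6
tcp_pos: [0.4547, 0.1195, 0.1932]
eef_rot: [155.1, 0.3, -90.2]
contact_force: [0.8, -1.4, -2.5]
gripper_width: 0.0144
gripper_force: 50.0
```

Run:
```python
from kin import *
s=r.get_state();print(s['tcp_pos'],s['eef_rot'],s['joints'],s['gripper_width'])
tgt([.4549,.1167,.034],[155,0,-90.3])
```

```text
[0.45467614 0.11948778 0.19316972] [155.05176458   0.32277426 -90.19712176] [ 28.25867312  18.74644635  -6.37650466 -11.8729186  -87.05452431
 -25.44052047] 0.014351357037909837
travel [0.007, -0.135, 0.288] dr [-0.0001, 0.0007, 0.0006]
```

Request:
jog_arm:
  travel:
    - [0.006,-0.02,0.045]
    - [0.006,-0.044,0.095]
    - [0.006,-0.07,0.15]
    - [0.006,-0.094,0.2]
    - [0.006,-0.115,0.245]
    - [0.006,-0.128,0.273]
    - [0.006,-0.135,0.288]
    - [0.006,-0.135,0.288]
    - [0.006,-0.135,0.288]
    - [0.006,-0.135,0.288]
  dr:
    - [0,0,0]
    - [0,0,0]
    - [0,0,0]
    - [0,0,0]
    - [0,0,0]
    - [0,0,0]
    - [0,0,0]
    - [0,0,0]
    - [0,0,0]
    - [0,0,0]
  claw: [0,0,0,0,0,0,0,0,0,0]

```text
time_s: 19.85
tcp_pos: [0.4553, 0.1147, 0.0331]
eef_rot: [155.1, 0.3, -90.2]
contact_force: [-0.4, -0.5, -1.1]
gripper_width: 0.0147
gripper_force: 50.0
```

Run:
```python
from m import *
s=r.get_state();print(s['tcp_pos'],s['eef_rot'],s['contact_force'])
c=cap('wrist','w8.png');W=cloud(c)
p=feat(W,'cup','wrist',.02,.09);rim=p[p[:,1]<.04]
rim=rim[rim[:,2]>.05]
A=np.c_[rim[:,:2],np.ones(len(rim))];k=np.linalg.lstsq(A,rim[:,2],rcond=None)[0];print('slope deg',np.degrees(k[:2]),len(rim))
```

```text
[0.45532381 0.11465977 0.03313638] [155.07066362   0.28347612 -90.19605537] [-0.44068122 -0.48318514 -1.0975911 ]
slope deg [1.54361324 1.4921634 ] 5481
```

View pics/w8.png

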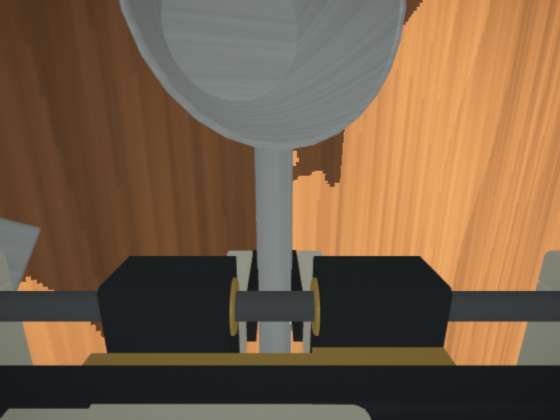

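The cup is empty and level. I set it down, release and back off.

Request:
jog_arm:
  travel:
    - [0,-0.0015,0.003]
    - [0,-0.003,0.0063]
    - [0,-0.003,0.0063]
    - [0,-0.003,0.0063]
    - [0,-0.003,0.0063]
    - [0,-0.003,0.0063]
    - [0,-0.003,-0.03]
    - [0,-0.003,-0.1]
    - [0,-0.003,-0.2]
    - [0,-0.003,-0.25]
  dr:
    - [0,0,0]
    - [0,0,0]
    - [0,0,0]
    - [0,0,0]
    - [0,0,0]
    - [0,0,0]
    - [0,0,0]
    - [0,0,0]
    - [0,0,0]
    - [0,0,0]
  claw: [0,0,0.42,0.42,0.42,0.42,0.42,0.42,0.42,0.42]

```text
time_s: 21.2
tcp_pos: [0.5108, 0.1139, 0.1475]
eef_rot: [155.2, 0.3, -90.2]
contact_force: [0.5, 0.8, -1.5]
gripper_width: 0.0371
gripper_force: 0.0
```

Run:
```python
from m import *
from kin import *
c=cap('wrist');W=cloud(c);p=feat(W,'cup','wrist',.05,.09)
print(p is not None and np.median(p,0))
# lid_square
q=r.get_state()['joints']
for y in(-18,-20,-22,160,158):
    rt=R.from_euler('xyz',[180,0,y],degrees=True);print(y,[np.round(ik(np.array([.56,-.27,.2]),rt,np.array([x,20,0,0,-70,w]))[0]) for x in(-20,) for w in(0,100,-60)])
tgt([.56,-.27,.25],[180,0,-110])
```

```text
[0.46257182 0.04682473 0.05566607]
-18 [array([ -8.,  17.,  -9.,   0., -65.,  80.]), array([ -8.,  17.,  -9.,  -0., -65.,  80.]), array([ -8.,  17.,  -9.,   0., -65.,  80.])]
-20 [array([ -8.,  17.,  -9.,   0., -65.,  78.]), array([ -8.,  17.,  -9.,  -0., -65.,  78.]), array([ -8.,  17.,  -9.,   0., -65.,  78.])]
-22 [array([ -8.,  17.,  -9.,   0., -65.,  76.]), array([ -8.,  17.,  -9.,  -0., -65.,  76.]), array([ -8.,  17.,  -9.,   0., -65.,  76.])]
160 [array([  -8.,   17.,   -9.,   -0.,  -65., -102.]), array([-27.,   1., -57.,  95.,  -1., 174.]), array([  -8.,   17.,   -9.,   -0.,  -65., -102.])]
158 [array([  -8.,   17.,   -9.,   -0.,  -65., -104.]), array([-27.,   1., -57.,  95.,  -0., 174.]), array([  -8.,   17.,   -9.,   -0.,  -65., -104.])]
travel [0.767, -0.003, -0.232] dr [0.0681, -0.0109, 0.0544]
```

Run:
```python
from kin import *
tgt([.541,-.268,.25],[180,0,-20])
```

```text
travel [0.763, 0.031, -0.216] dr [0.0592, 0.0428, -0.1916]
```

Request:
jog_arm:
  travel:
    - [0.05,0.015,-0.1]
    - [0.763,0.031,-0.216]
    - [0.763,0.031,-0.216]
    - [0.763,0.031,-0.216]
    - [0.763,0.031,-0.216]
    - [0.763,0.031,-0.216]
    - [0.763,0.031,-0.216]
    - [0.763,0.031,-0.216]
    - [0.763,0.031,-0.216]
    - [0.763,0.031,-0.216]
  dr:
    - [0,0,0]
    - [0.0592,0.0428,-0.1916]
    - [0.0592,0.0428,-0.1916]
    - [0.0592,0.0428,-0.1916]
    - [0.0592,0.0428,-0.1916]
    - [0.0592,0.0428,-0.1916]
    - [0.0592,0.0428,-0.1916]
    - [0.0592,0.0428,-0.1916]
    - [0.0592,0.0428,-0.1916]
    - [0.0592,0.0428,-0.1916]
  claw: [1,1,1,1,1,1,1,1,1,1]
  newtons: 30

```text
time_s: 22.55
tcp_pos: [0.5391, -0.2679, 0.2474]
eef_rot: [179.8, 0.3, -20.2]
contact_force: [-0.1, 0.8, 0.4]
gripper_width: 0.0878
gripper_force: 0.0
```

```bash
cat >> m.py <<'E'
Z={'tub_big':.07,'tub_small':.06,'tub_square':.06,'lid_big':.042,'lid_small':.042,'lid_square':.042}
def look(cam,names,save=None):
    s=r.get_state();print('tcp',np.round(s['tcp_pos'],4),np.round(s['eef_rot'],1))
    c=cap(cam,save);W=cloud(c)
    for n in names:
        for k,d in enumerate(r.regions_of(n,cam)[:1]):
            p=W[d['pixels']];p=p[~np.isnan(p[:,0])];p=p[abs(p[:,2]-Z[n])<.007]
            if len(p)<10: print(n,'few',round(d['conf'],2));continue
            (x,y),(w,h),a=cv2.minAreaRect(p[:,:2].astype(np.float32)*1000);cc=cv2.minEnclosingCircle(p[:,:2].astype(np.float32)*1000)
            print(n,round(d['conf'],2),d['extent'],len(p),'rect',np.round([x,y,w,h,a],1),'circ',np.round(cc[0],1),round(cc[1],1),'z',np.round(np.median(p[:,2]),4))
    return c,W
E
python3 - <<'E'
from m import *
look('wrist',['lid_square','lid_big','tub_big','tub_square'],'w9.png')
E
```

```text
tcp [ 0.5391 -0.2679  0.2474] [179.8   0.3 -20.2]
lid_square 0.92 [228.0, 82.3, 322.5, 175.6] 835 rect [ 588.  -284.3   16.    58.7   68. ] circ [ 588.1 -284. ] 29.6 z 0.0417
lid_big 0.7 [245.5, 228.9, 340.1, 291.7] 264 rect [ 411.5 -246.7   22.4   18.6   66.8] circ [ 409.6 -246.1] 11.7 z 0.0418
tub_big 0.75 [377.3, 93.9, 518.2, 208.9] 2152 rect [ 511.  -450.8  115.7  114.6   88.6] circ [ 510.4 -450.7] 58.3 z 0.0694
tub_square 0.96 [18.6, 84.4, 146.1, 203.4] 2400 rect [646.6 -86.5  97.4  96.6  54.7] circ [646.7 -86.9] 67.5 z 0.0597
```

View pics/w9.png

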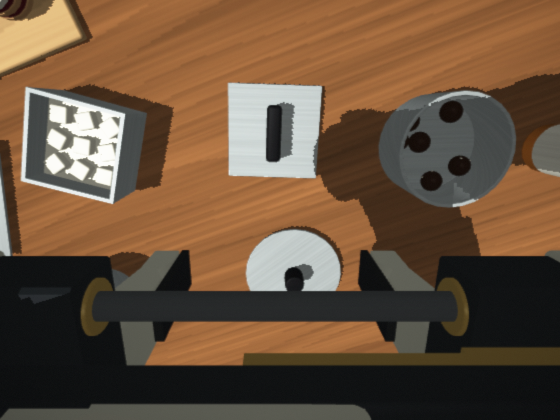

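The picture shows `lid_square` at (275,130), the square tub at (82,144), the big tub at (448,148) with truffles inside, and `lid_big` knocked to (294,280).

Run:
```python
from kin import *
tgt([.588,-.2845,.06],[180,0,-22]);tgt([.588,-.2845,.016],[180,0,-22])
```

```text
travel [0.104, -0.002, 0.374] dr [0.0006, 0.0008, 0.0056]
travel [0.105, -0.003, 0.462] dr [0.0006, 0.0008, 0.0056]
```

Request:
jog_arm:
  travel:
    - [0.104,-0.002,0.1]
    - [0.104,-0.002,0.2]
    - [0.104,-0.002,0.3]
    - [0.104,-0.002,0.374]
    - [0.104,-0.002,0.42]
    - [0.105,-0.003,0.462]
    - [0.105,-0.003,0.462]
    - [0.105,-0.003,0.462]
    - [0.105,-0.003,0.462]
    - [0.105,-0.003,0.462]
  dr:
    - [0.0006,0.0008,0.0056]
    - [0.0006,0.0008,0.0056]
    - [0.0006,0.0008,0.0056]
    - [0.0006,0.0008,0.0056]
    - [0.0006,0.0008,0.0056]
    - [0.0006,0.0008,0.0056]
    - [0.0006,0.0008,0.0056]
    - [0.0006,0.0008,0.0056]
    - [0.0006,0.0008,0.0056]
    - [0.0006,0.0008,0.0056]
  claw: [1,1,1,0.6,0.6,0.6,0.6,0,0,0]
  newtons: 30

```text
time_s: 24.05
tcp_pos: [0.5885, -0.2852, 0.0176]
eef_rot: [-179.9, -0.1, -22.0]
contact_force: [0.8, 0.4, 0.7]
gripper_width: 0.0283
gripper_force: 0.0
```

Run:
```python
from kin import *
s=r.get_state();print(s['gripper_width'],s['gripper_force'],s['tcp_pos'],s['eef_rot'])
tgt([.588,-.284,.12],[180,0,-22]);tgt([.6467,-.0867,.12],[180,0,-35.3])
```

```text
0.028270790498238964 0.0 [ 0.58854105 -0.28515637  0.01762453] [-1.79940962e+02 -1.30092177e-01 -2.20166031e+01]
travel [-0.001, -0.002, -0.205] dr [-0.0002, -0.0004, -0.0]
travel [-0.04, -0.412, -0.204] dr [-0.0002, -0.0003, 0.0369]
```

Request:
jog_arm:
  travel:
    - [0,0,0]
    - [0,0,0]
    - [0,0,0]
    - [0,0,0]
    - [0,0,0]
    - [0,0,-0.04]
    - [0,0,-0.08]
    - [0,0,-0.12]
    - [0,0,-0.16]
    - [0,0,-0.205]
  dr:
    - [0,0,0]
    - [0,0,0]
    - [0,0,0]
    - [0,0,0]
    - [0,0,0]
    - [0,0,0]
    - [0,0,0]
    - [0,0,0]
    - [0,0,0]
    - [0,0,0]
  claw: [0,0,0,0,0,0,0,0,0,0]

```text
time_s: 25.3
tcp_pos: [0.5874, -0.2849, 0.1189]
eef_rot: [-180.0, 0.0, -22.0]
contact_force: [-1.1, -0.3, -0.9]
gripper_width: 0.016
gripper_force: 30.0
```

Run:
```python
from m import *
look('wrist',['tub_square'])
tgt([.6467,-.0867,.12],[180,0,-35.3])
```

```text
tcp [ 0.5874 -0.2849  0.1189] [-180.    0.  -22.]
tub_square 0.62 [0.8, 161.9, 101.4, 292.0] 1592 rect [ 641.5 -116.6   42.9   71.3   55.4] circ [ 641.4 -117.1] 41.0 z 0.0595
travel [-0.042, -0.412, 0.003] dr [-0.0003, -0.0007, 0.0369]
```

Request:
jog_arm:
  travel:
    - [-0.004,-0.05,0]
    - [-0.012,-0.12,0]
    - [-0.02,-0.2,0.002]
    - [-0.028,-0.28,0.003]
    - [-0.035,-0.35,0.003]
    - [-0.042,-0.412,0.003]
    - [-0.042,-0.412,0.003]
    - [-0.042,-0.412,0.003]
    - [-0.042,-0.412,0.003]
    - [-0.042,-0.412,0.003]
  dr:
    - [0,0,0.004]
    - [0,0,0.01]
    - [0,0,0.018]
    - [0,0,0.025]
    - [0,0,0.032]
    - [0,0,0.0369]
    - [0,0,0.0369]
    - [0,0,0.0369]
    - [0,0,0.0369]
    - [0,0,0.0369]
  claw: [0,0,0,0,0,0,0,0,0,0]

```text
time_s: 26.65
tcp_pos: [0.6454, -0.0871, 0.1177]
eef_rot: [-180.0, -0.0, -35.4]
contact_force: [-0.4, -0.9, -1.6]
gripper_width: 0.0159
gripper_force: 30.0
```

Run:
```python
from m import *
look('wrist',['tub_square','lid_square'])
for n in('top','scene'): look(n,['tub_square','lid_square'],n+'10.png')
tgt([.6467,-.0867,.076],[180,0,-35.3]);tgt([.6467,-.0867,.0685],[180,0,-35.3])
```

```text
tcp [ 0.6454 -0.0871  0.1177] [-180.    -0.   -35.4]
tub_square 0.68 [198.6, 145.0, 349.8, 164.0] 1107 rect [ 683.6 -112.5   95.8    6.7   54.7] circ [ 683.7 -112.6] 47.9 z 0.06
lid_square few 0.82
tcp [ 0.6456 -0.0868  0.1179] [-179.9   -0.   -35.3]
tub_square 0.38 [391.2, 203.9, 420.0, 231.3] 55 rect [ 512.4 -454.3  113.5  101.1   87. ] circ [ 511.2 -453.8] 57.8 z 0.0605
tcp [ 0.6457 -0.0865  0.1179] [-179.9   -0.   -35.3]
tub_square 0.63 [240.7, 193.7, 270.3, 217.8] 72 rect [660.8 -60.6  50.   91.6  58.2] circ [658.5 -63.1] 50.1 z 0.0585
lid_square few 0.9
travel [0.002, -0.0, 0.084] dr [-0.0002, -0.0001, 0.0]
travel [0.002, -0.0, 0.099] dr [-0.0002, -0.0001, 0.0]
```

Request:
jog_arm:
  travel:
    - [0.002,0,0.03]
    - [0.002,0,0.06]
    - [0.002,0,0.075]
    - [0.002,0,0.085]
    - [0.002,0,0.093]
    - [0.002,0,0.099]
    - [0.002,0,0.1]
    - [0.002,0,0.1]
    - [0.002,0,0.1]
    - [0.002,0,0.1]
  dr:
    - [0,0,0]
    - [0,0,0]
    - [0,0,0]
    - [0,0,0]
    - [0,0,0]
    - [0,0,0]
    - [0,0,0]
    - [0,0,0]
    - [0,0,0]
    - [0,0,0]
  claw: [0,0,0,0,0,0,0,0.5,0.5,0.5]

```text
time_s: 28.35
tcp_pos: [0.6467, -0.0869, 0.0679]
eef_rot: [-179.9, -0.0, -35.3]
contact_force: [0.7, 0.1, 0.2]
gripper_width: 0.0398
gripper_force: 0.0
```

Run:
```python
from kin import *
tgt([.646,-.0867,.2],[180,0,-35.3]);
# lid_big view pose: yaw -100, tcp 60 mm behind along tool x
rt=R.from_euler('xyz',[180,0,-100],degrees=True)
p=np.array([.410,-.247,.25])-.055*rt.as_matrix()[:,0];print(p)
tgt(p,[180,0,-100])
print(ik(p,rt,r.get_state()['joints']))
```

```text
travel [-0.001, 0.0, -0.264] dr [-0.0002, -0.0001, -0.0]
[ 0.41955065 -0.19283557  0.25      ]
travel [-0.248, 0.435, -0.365] dr [-0.0002, -0.0, 0.1797]
(array([-1.41493427e-01, -9.89148579e-01, -2.28013124e+01, -2.48133930e-07,
       -6.81878362e+01, -9.85850630e+00]), np.float64(5.200820221836512e-09))
```

Request:
jog_arm:
  travel:
    - [0,0,-0.1]
    - [0,0,-0.2]
    - [-0.1,0.1,-0.3]
    - [-0.248,0.435,-0.365]
    - [-0.248,0.435,-0.365]
    - [-0.248,0.435,-0.365]
    - [-0.248,0.435,-0.365]
    - [-0.248,0.435,-0.365]
    - [-0.248,0.435,-0.365]
    - [-0.248,0.435,-0.365]
  dr:
    - [0,0,0]
    - [0,0,0]
    - [0,0,0.03]
    - [0,0,0.1797]
    - [0,0,0.1797]
    - [0,0,0.1797]
    - [0,0,0.1797]
    - [0,0,0.1797]
    - [0,0,0.1797]
    - [0,0,0.1797]
  claw: [0.5,0.5,0.5,0.5,0.5,0.5,0.5,0.5,0.5,0.5]

```text
time_s: 29.6
tcp_pos: [0.4197, -0.1926, 0.2499]
eef_rot: [-180.0, 0.0, -99.7]
contact_force: [0.6, 0.3, -0.4]
gripper_width: 0.044
gripper_force: 0.0
```

Run:
```python
from m import *
look('wrist',['lid_big','tub_big'],'w11.png')
c=cap('scene');W=cloud(c)
for n in ('lid_square',):
    d=r.regions_of(n,'scene')[0];p=W[d['pixels']];print(n,d['conf'],np.round(np.nanmedian(p,0),4),np.round(np.nanpercentile(p,99,axis=0),3))
```

```text
tcp [ 0.4197 -0.1926  0.2499] [-180.     0.   -99.7]
lid_big 0.7 [222.4, 71.4, 330.1, 185.5] 382 rect [ 408.9 -245.5   22.1   22.6   80.7] circ [ 408.9 -245.4] 11.7 z 0.042
tub_big few 0.55
lid_square 0.57 [ 0.65   -0.0754  0.0645] [ 0.705 -0.02   0.096]
```

View pics/w11.png

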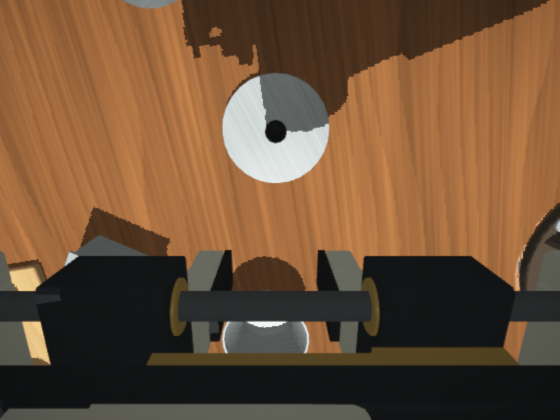

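The picture shows `lid_big` at (275,128), free to grasp.

Run:
```python
from m import *
c=cap('top');cv2.imwrite('pics/t12.png',cv2.resize(c['pixels'][195:240,380:430,::-1],(500,450),interpolation=cv2.INTER_CUBIC))
W=cloud(c);sub=W[195:240,380:430].reshape(-1,3);px=c['pixels'][195:240,380:430].reshape(-1,3).sum(1)
m=(np.hypot(sub[:,0]-.511,sub[:,1]+.452)<.05)&(sub[:,2]>.012)&(sub[:,2]<.06);print(m.sum(),sub[m][:,2].max())
print(r.boxes_of('truffle1','top'))
tgt([.409,-.2455,.016],[180,0,-100])
```

```text
161 0.03906533832686532
[]
travel [0.108, 0.003, 0.468] dr [-0.0001, 0.0001, 0.0002]
```

View pics/t12.png

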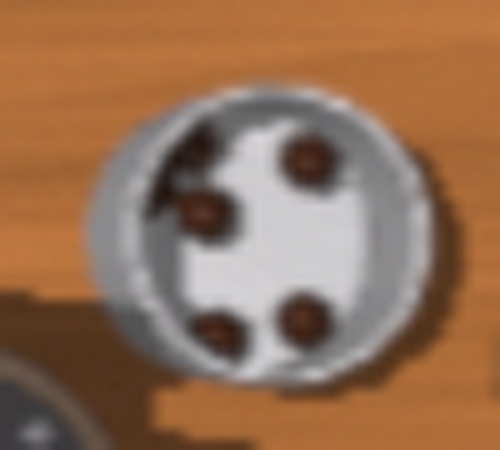

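The crop shows five truffles clearly, and the edge of a sixth by the left wall at (160,190). Next I grasp `lid_big`.

Request:
jog_arm:
  travel:
    - [0.108,0.003,0.1]
    - [0.108,0.003,0.2]
    - [0.108,0.003,0.3]
    - [0.108,0.003,0.38]
    - [0.108,0.003,0.44]
    - [0.108,0.003,0.468]
    - [0.108,0.003,0.468]
    - [0.108,0.003,0.468]
    - [0.108,0.003,0.468]
    - [0.108,0.003,0.468]
  dr:
    - [0,0,0]
    - [0,0,0]
    - [0,0,0]
    - [0,0,0]
    - [0,0,0]
    - [0,0,0]
    - [0,0,0]
    - [0,0,0]
    - [0,0,0]
    - [0,0,0]
  claw: [0.5,0.5,0.5,0.5,0.5,0.5,0.5,0,0,0]
  newtons: 40

```text
time_s: 31.2
tcp_pos: [0.4096, -0.2457, 0.017]
eef_rot: [-179.8, 0.0, -100.0]
contact_force: [0.3, 1.3, 6.3]
gripper_width: 0.0233
gripper_force: 40.0
```

Request:
jog_arm:
  travel:
    - [0,0,0]
    - [0,0,0]
    - [0,0,0]
    - [0,0,0]
    - [0,0,-0.04]
    - [0,0,-0.08]
    - [0,0,-0.13]
    - [0,0,-0.18]
    - [0,0,-0.22]
    - [0,0,-0.24]
  dr:
    - [0,0,0]
    - [0,0,0]
    - [0,0,0]
    - [0,0,0]
    - [0,0,0]
    - [0,0,0]
    - [0,0,0]
    - [0,0,0]
    - [0,0,0]
    - [0,0,0]
  claw: [0,0,0,0,0,0,0,0,0,0]

```text
time_s: 32.45
tcp_pos: [0.409, -0.2456, 0.1371]
eef_rot: [-179.9, 0.0, -100.0]
contact_force: [1.0, 0.3, -1.7]
gripper_width: 0.0234
gripper_force: 40.0
```

Run:
```python
from m import *
c,W=look('wrist',['tub_big'])
tgt([.511,-.451,.135],[180,0,-100])
c=cap('top');W=cloud(c);m=(np.hypot(W[...,0]-.462,W[...,1]-.003)<.045)
rgb=c['pixels'].astype(int);v=rgb[m];print('cup px',len(v),'dark',(v.sum(1)<150).sum(),'min',v.sum(1).min(), 'brown',((v[:,0]-v[:,2])>25).sum())
m=(np.hypot(W[...,0]-.511,W[...,1]+.452)<.05);v=rgb[m];print('tub px',len(v),'dark',(v.sum(1)<150).sum())
```

```text
tcp [ 0.409  -0.2456  0.1371] [-179.9    0.  -100. ]
tub_big 0.61 [0.0, 0.0, 163.2, 43.6] 1122 rect [ 515.4 -399.5   13.9   68.6   80.8] circ [ 514.3 -406.3] 34.3 z 0.0695
travel [0.369, -0.272, 0.004] dr [-0.0004, 0.0001, 0.0]
cup px 624 dark 0 min 172 brown 342
tub px 409 dark 57
```

Run:
```python
from m import *
a=cap('top')['pixels'][205:255,240:310,::-1];b=cap('scene')['pixels'][160:225,285:350,::-1]
cv2.imwrite('pics/c13.png',np.hstack([cv2.resize(a,(450,400)),cv2.resize(b,(350,400))]))
```

```text
(no output)
```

View pics/c13.png

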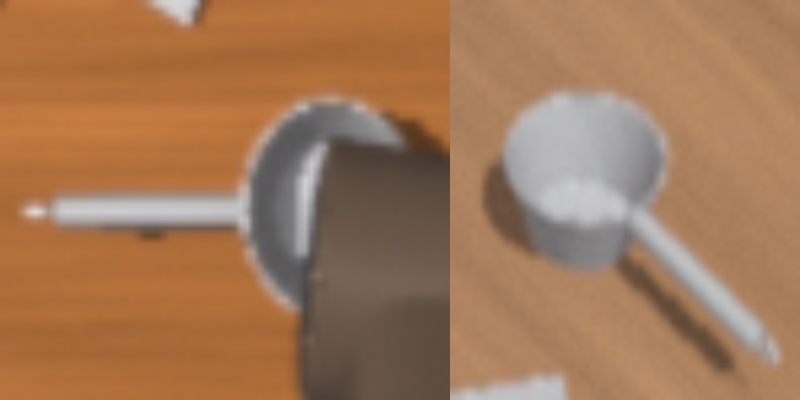

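The cup stands upright and empty. I carry `lid_big` to the tub.

Request:
jog_arm:
  travel:
    - [0.03,-0.022,0]
    - [0.08,-0.06,0]
    - [0.14,-0.103,0]
    - [0.2,-0.147,0.001]
    - [0.26,-0.192,0.002]
    - [0.31,-0.228,0.003]
    - [0.345,-0.254,0.004]
    - [0.369,-0.272,0.004]
    - [0.369,-0.272,0.004]
    - [0.369,-0.272,0.004]
  dr:
    - [0,0,0]
    - [0,0,0]
    - [0,0,0]
    - [0,0,0]
    - [0,0,0]
    - [0,0,0]
    - [0,0,0]
    - [0,0,0]
    - [0,0,0]
    - [0,0,0]
  claw: [0,0,0,0,0,0,0,0,0,0]

```text
time_s: 33.95
tcp_pos: [0.5103, -0.4506, 0.1336]
eef_rot: [-180.0, 0.1, -100.0]
contact_force: [-0.5, -0.8, -2.4]
gripper_width: 0.0233
gripper_force: 40.0
```

Run:
```python
from m import *
c,W=look('wrist',['tub_big'])
d=r.regions_of('tub_big','wrist')
p=W[d[0]['pixels']];p=p[abs(p[:,2]-.07)<.004]
print(len(p),np.round(p.min(0),3),np.round(p.max(0),3),'outer radius from guess',np.round(np.percentile(np.hypot(p[:,0]-.511,p[:,1]+.451),[2,50,98]),4))
tgt([.511,-.451,.0785],[180,0,-100])
```

```text
tcp [ 0.5103 -0.4506  0.1336] [-1.8e+02  1.0e-01 -1.0e+02]
tub_big 0.72 [231.5, 135.1, 311.9, 146.4] 126 rect [ 500.3 -505.6    3.9   41.8   80.1] circ [ 500.7 -503.7] 20.9 z 0.0694
103 [ 0.486 -0.508  0.067] [ 0.52  -0.503  0.072] outer radius from guess [0.0563 0.0571 0.0576]
travel [0.001, -0.001, 0.112] dr [-0.0002, 0.0001, 0.0001]
```

Request:
jog_arm:
  travel:
    - [0.001,-0.001,0.03]
    - [0.001,-0.001,0.06]
    - [0.001,-0.001,0.08]
    - [0.001,-0.001,0.095]
    - [0.001,-0.001,0.105]
    - [0.001,-0.001,0.112]
    - [0.001,-0.001,0.112]
    - [0.001,-0.001,0.112]
    - [0.001,-0.001,0.112]
    - [0.001,-0.001,0.112]
  dr:
    - [0,0,0]
    - [0,0,0]
    - [0,0,0]
    - [0,0,0]
    - [0,0,0]
    - [0,0,0]
    - [0,0,0]
    - [0,0,0]
    - [0,0,0]
    - [0,0,0]
  claw: [0,0,0,0,0,0,0,0.6,0.6,0.6]

```text
time_s: 35.35
tcp_pos: [0.5113, -0.4516, 0.078]
eef_rot: [-179.9, 0.0, -100.0]
contact_force: [1.2, -0.7, 0.3]
gripper_width: 0.0477
gripper_force: 0.0
```

Run:
```python
from kin import *
# lid_small ~ (.392,.308): view pose yaw -60
rt=R.from_euler('xyz',[180,0,-60],degrees=True)
p=np.array([.392,.309,.25])-.06*rt.as_matrix()[:,0];print(p)
tgt(p,[180,0,-60])
print(ik(p,rt,r.get_state()['joints']))
```

```text
[0.362      0.36096152 0.25      ]
travel [-1.549, 0.576, -0.344] dr [-0.0002, -0.0, -0.1111]
(array([ 6.69534465e+01,  4.08791186e+00, -1.75326250e+01, -4.98694351e-07,
       -6.83794631e+01, -3.69534461e+01]), np.float64(8.836568730277272e-09))
```

Request:
jog_arm:
  travel:
    - [0,0,-0.1]
    - [0,0,-0.22]
    - [0,0,-0.3]
    - [-0.1,0.03,-0.344]
    - [-0.2,0.07,-0.344]
    - [-0.32,0.11,-0.344]
    - [-0.44,0.16,-0.344]
    - [-0.56,0.2,-0.344]
    - [-0.68,0.25,-0.344]
    - [-0.8,0.29,-0.344]
  dr:
    - [0,0,0]
    - [0,0,0]
    - [0,0,0]
    - [0,0,0]
    - [0,0,0]
    - [0,0,-0.01]
    - [0,0,-0.02]
    - [0,0,-0.03]
    - [0,0,-0.04]
    - [0,0,-0.05]
  claw: [0.6,0.6,0.6,0.6,0.6,0.6,0.6,0.6,0.6,0.6]

```text
time_s: 36.6
tcp_pos: [0.438, -0.0379, 0.2505]
eef_rot: [-179.9, 0.0, -81.9]
contact_force: [1.3, 0.9, 0.4]
gripper_width: 0.0525
gripper_force: 0.0
```

Run:
```python
from kin import *
from m import look
tgt([.362,.361,.25],[180,0,-60])
c=cap('scene');W=cloud(c)
d=r.regions_of('lid_big','scene')[0];p=W[d['pixels']];print(d['conf'],np.round(np.nanpercentile(p,[2,50,98],axis=0),3))
pl=p[(p[:,2]>.065)&(p[:,2]<.085)];A=np.c_[pl[:,:2],np.ones(len(pl))];print(np.degrees(np.linalg.lstsq(A,pl[:,2],rcond=None)[0][:2]),np.median(pl[:,2]))
```

```text
travel [-0.811, 0.038, 0.001] dr [-0.0004, -0.0, -0.0608]
0.55 [[ 0.454 -0.563  0.028]
 [ 0.515 -0.442  0.074]
 [ 0.566 -0.39   0.102]]
[ 0.13778403 -0.34904696] 0.07391878662278051
```

Plate top at 74 mm and level, so `lid_big` is seated. On to the small lid.

Request:
jog_arm:
  travel:
    - [-0.1,0.005,0]
    - [-0.22,0.01,0]
    - [-0.34,0.016,0]
    - [-0.46,0.022,0]
    - [-0.58,0.027,0]
    - [-0.7,0.033,0]
    - [-0.78,0.036,0]
    - [-0.811,0.038,0.001]
    - [-0.811,0.038,0.001]
    - [-0.811,0.038,0.001]
  dr:
    - [0,0,-0.008]
    - [0,0,-0.016]
    - [0,0,-0.026]
    - [0,0,-0.036]
    - [0,0,-0.045]
    - [0,0,-0.053]
    - [0,0,-0.0608]
    - [0,0,-0.0608]
    - [0,0,-0.0608]
    - [0,0,-0.0608]
  claw: [0.6,0.6,0.6,0.6,0.6,0.6,0.6,0.6,0.6,0.6]

```text
time_s: 37.95
tcp_pos: [0.3636, 0.3583, 0.2497]
eef_rot: [-179.9, -0.0, -60.2]
contact_force: [0.1, -0.3, -0.4]
gripper_width: 0.0528
gripper_force: 0.0
```

Run:
```python
from kin import *
from m import look
look('wrist',['lid_small','tub_small'],'w14.png');look('top',['lid_small','tub_small'])
```

```text
tcp [0.3636 0.3583 0.2497] [-179.9   -0.   -60.2]
lid_small 0.6 [234.6, 93.6, 313.2, 173.3] 383 rect [390.5 312.5  22.6  22.   29.6] circ [390.8 312.8] 11.8 z 0.0419
tcp [0.3637 0.3584 0.25  ] [-179.9    0.   -60.2]
lid_small 0.58 [204.4, 237.6, 222.2, 259.6] 30 rect [392.4 306.7  20.   19.9  87. ] circ [392.3 307.1] 11.6 z 0.0419
tub_small 0.57 [211.1, 182.9, 236.7, 208.3] 63 rect [598.6 262.1  80.3  81.   21.6] circ [598.8 262.7] 41.6 z 0.0602
```

Run:
```python
from h import *
tgt([.3905,.3127,.016],[180,0,-60])
```

```text
travel [0.107, -0.0, 0.468] dr [-0.0002, 0.0, -0.0004]
```

Request:
jog_arm:
  travel:
    - [0.107,0,0.1]
    - [0.107,0,0.2]
    - [0.107,0,0.3]
    - [0.107,0,0.38]
    - [0.107,0,0.44]
    - [0.107,0,0.468]
    - [0.107,0,0.468]
    - [0.107,0,0.468]
    - [0.107,0,0.468]
    - [0.107,0,0.468]
  dr:
    - [0,0,0]
    - [0,0,0]
    - [0,0,0]
    - [0,0,0]
    - [0,0,0]
    - [0,0,0]
    - [0,0,0]
    - [0,0,0]
    - [0,0,0]
    - [0,0,0]
  claw: [0.5,0.5,0.5,0.5,0.5,0.5,0.5,0,0,0]
  newtons: 40

```text
time_s: 39.5
tcp_pos: [0.3906, 0.3135, 0.0166]
eef_rot: [-179.8, 0.0, -60.1]
contact_force: [-1.2, 0.5, 5.3]
gripper_width: 0.0232
gripper_force: 40.0
```

Request:
jog_arm:
  travel:
    - [0,0,0]
    - [0,0,0]
    - [0,0,0]
    - [0,0,0]
    - [0,0,-0.04]
    - [0,0,-0.08]
    - [0,0,-0.13]
    - [0,0,-0.18]
    - [0,0,-0.22]
    - [0,0,-0.24]
  dr:
    - [0,0,0]
    - [0,0,0]
    - [0,0,0]
    - [0,0,0]
    - [0,0,0]
    - [0,0,0]
    - [0,0,0]
    - [0,0,0]
    - [0,0,0]
    - [0,0,0]
  claw: [0,0,0,0,0,0,0,0,0,0]

```text
time_s: 40.75
tcp_pos: [0.3903, 0.3133, 0.1369]
eef_rot: [-179.8, 0.0, -60.1]
contact_force: [-0.1, -0.0, -1.8]
gripper_width: 0.0234
gripper_force: 40.0
```

Run:
```python
from kin import *
s=r.get_state();print(s['joints'],s['gripper_width'])
rt=R.from_euler('xyz',[180,0,-60],degrees=True)
print(ik(np.array([.599,.268,.13]),rt,s['joints']))
tgt([.599,.268,.13],[180,0,-60])
```

```text
[ 6.13204436e+01  8.66438938e+00 -2.82973123e+01  5.20835083e-02
 -5.28863795e+01 -3.14540321e+01] 0.023371983233016282
(array([ 4.10987324e+01,  2.28888332e+01, -9.00815733e+00,  2.73165872e-07,
       -5.81030093e+01, -1.10987326e+01]), np.float64(5.203663353044631e-09))
travel [0.287, -0.317, 0.014] dr [-0.0004, 0.0001, -0.0003]
```

Request:
jog_arm:
  travel:
    - [0.02,-0.022,0]
    - [0.06,-0.066,0.002]
    - [0.11,-0.121,0.005]
    - [0.16,-0.177,0.008]
    - [0.21,-0.232,0.01]
    - [0.25,-0.276,0.012]
    - [0.275,-0.303,0.014]
    - [0.287,-0.317,0.014]
    - [0.287,-0.317,0.014]
    - [0.287,-0.317,0.014]
  dr:
    - [0,0,0]
    - [0,0,0]
    - [0,0,0]
    - [0,0,0]
    - [0,0,0]
    - [0,0,0]
    - [0,0,0]
    - [0,0,0]
    - [0,0,0]
    - [0,0,0]
  claw: [0,0,0,0,0,0,0,0,0,0]

```text
time_s: 42.0
tcp_pos: [0.5984, 0.2679, 0.1291]
eef_rot: [-179.9, -0.0, -60.1]
contact_force: [0.9, -0.0, -0.1]
gripper_width: 0.0229
gripper_force: 40.0
```

Run:
```python
from m import *
c,W=look('wrist',['tub_small'],'w15.png')
m=(abs(W[...,2]-.06)<.004)&(np.hypot(W[...,0]-.599,W[...,1]-.268)<.055);p=W[m]
if len(p)>10:
  from scipy.optimize import least_squares
  ra=np.hypot(p[:,0]-.599,p[:,1]-.268);an=np.degrees(np.arctan2(p[:,1]-.268,p[:,0]-.599))
  print(len(p),np.round(np.percentile(ra,[2,50,98]),4),np.percentile(an,[2,50,98]))
c=cap('scene');W=cloud(c);d=r.regions_of('tub_small','scene')
if d: p=W[d[0]['pixels']];p=p[abs(p[:,2]-.055)<.012];print(d[0]['conf'],np.round(np.nanpercentile(p,[2,98],axis=0),3))
tgt([.599,.268,.0685],[180,0,-60])
```

```text
tcp [0.5984 0.2679 0.1291] [-179.9   -0.   -60.1]
tub_small 0.81 [231.2, 156.4, 318.4, 183.8] 539 rect [616.5 238.7  60.4  13.1  31.3] circ [613.1 244.3] 30.2 z 0.0598
496 [0.0369 0.0394 0.041 ] [-102.13521742  -60.25461398  -19.28279624]
travel [0.0, -0.0, 0.122] dr [-0.0003, -0.0, -0.0002]
```

Request:
jog_arm:
  travel:
    - [0,0,0.03]
    - [0,0,0.06]
    - [0,0,0.085]
    - [0,0,0.1]
    - [0,0,0.112]
    - [0,0,0.122]
    - [0,0,0.122]
    - [0,0,0.122]
    - [0,0,0.122]
    - [0,0,0.122]
  dr:
    - [0,0,0]
    - [0,0,0]
    - [0,0,0]
    - [0,0,0]
    - [0,0,0]
    - [0,0,0]
    - [0,0,0]
    - [0,0,0]
    - [0,0,0]
    - [0,0,0]
  claw: [0,0,0,0,0,0,0,0.6,0.6,0.6]

```text
time_s: 43.45
tcp_pos: [0.5992, 0.2676, 0.0679]
eef_rot: [-179.9, -0.0, -60.1]
contact_force: [-0.1, 0.1, -0.7]
gripper_width: 0.0477
gripper_force: 0.0
```

Request:
jog_arm:
  travel:
    - [0,0,0]
    - [0,0,-0.05]
    - [0,0,-0.12]
    - [0,0,-0.2]
    - [0,0,-0.3]
    - [-0.1,0,-0.34]
    - [-0.15,0,-0.36]
    - [-0.15,0,-0.36]
    - [-0.15,0,-0.36]
    - [-0.15,0,-0.36]
  dr:
    - [0,0,0]
    - [0,0,0]
    - [0,0,0]
    - [0,0,0]
    - [0,0,0]
    - [0,0,0]
    - [0,0,0]
    - [0,0,0]
    - [0,0,0]
    - [0,0,0]
  claw: [0.6,0.6,0.6,0.6,0.6,0.6,0.6,0.6,0.6,0.6]

```text
time_s: 44.7
tcp_pos: [0.5618, 0.3317, 0.2472]
eef_rot: [-180.0, -0.0, -60.2]
contact_force: [-0.3, 1.1, 0.0]
gripper_width: 0.0525
gripper_force: 0.0
```

Run:
```python
from h import *
c=cap('wrist','w16.png');cw=cloud(c);cs=cap('scene','s16.png');W=cloud(cs)
def pl(W,x,y,z,rad):
    p=W[(np.hypot(W[...,0]-x,W[...,1]-y)<rad)&(abs(W[...,2]-z)<.008)]
    if len(p)<20: return None
    A=np.c_[p[:,:2],np.ones(len(p))];return len(p),np.round(np.median(p[:,2]),4),np.round(np.degrees(np.linalg.lstsq(A,p[:,2],rcond=None)[0][:2]),2)
print('wrist small',pl(cw,.599,.268,.064,.045))
print('scene small',pl(W,.599,.275,.064,.045),'sq',pl(W,.647,-.08,.064,.05),'big',pl(W,.511,-.443,.074,.06))
t=cap('top','t16.png');a=t['pixels'][150:270,190:470,::-1];b=cs['pixels'][90:290,190:420,::-1]
cv2.imwrite('pics/c16.png',np.vstack([cv2.resize(a,(700,300)),cv2.resize(b,(700,300))][:1]+[cv2.resize(b,(345,300)).repeat(1,1) if 0 else cv2.copyMakeBorder(cv2.resize(b,(345,300)),0,0,0,355,cv2.BORDER_CONSTANT)]))
```

```text
wrist small (6284, np.float64(0.0642), array([-0.03,  0.02]))
scene small (451, np.float64(0.0643), array([ 0.36, -0.21])) sq (344, np.float64(0.064), array([-0.36, -0.06])) big (374, np.float64(0.0737), array([-0.14, -0.2 ]))
```

View pics/c16.png

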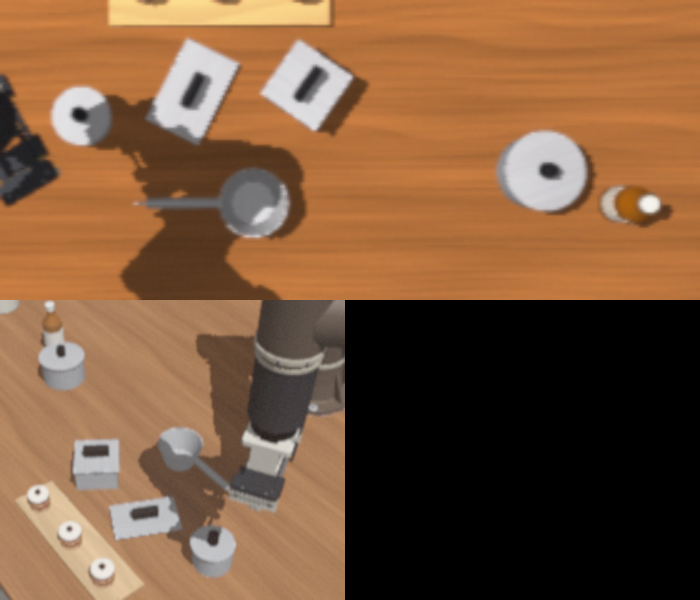

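All three lids are down at the right heights: small at (80,115), square at (310,85) and big at (545,170). The cup at (254,202) is upright and empty, and no truffle is loose. I hand the job in.

```bash
python3 -c "
from plant import r
print(r.close_job())"
```

```text
the job is handed in; nothing more can be done
None
```

The job is handed in, but no verdict came back: the cup is emptied into the large tub (five truffles seen clearly there, the sixth only partly) and set down upright, and the big, small and square tubs have their own lids seated level; the oblong tub was not out, so its lid was left alone.

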